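# Check heel lifts under the height bar

## Robot

A 7-joint arm with a two-finger parallel gripper is mounted at the origin on the work surface. World frame = base frame: x ahead of the robot, y to its left, z up, the work surface at z = 0. Lengths are in m, angles in rad, forces in N, time in s.
With the tool pointing down it reaches from about 0.4 to 0.85 m from the base axis. Payload 10.4 kg.
Tool frame: the origin (TCP) lies midway between the tips of the shut fingers; the grasp point (between the pads) lies 19 mm behind it; z points along the fingers, y is the line along which they close (so a half turn about z gives the same grasp; the last joint's range is limited). The gripper opens to 87 mm and grips with 3 to 60 N. Pads are 19 mm wide; open, the fingers measure 117 mm over their backs; the gripper's body (75 mm by 190 mm) begins 51 mm behind the grasp point.
Start: joints at [-1.177, 0.332, -0.065, 1.46, 0.022, 1.35, -0.088], TCP at [0.253, 0.572, 0.223] pointing down, gripper open.
Joint ranges: [-2.6, 2.6], [-0.5, 2.12], [-1.47, 1.34], [0.16, 2.42], [-1.27, 4.41], [0.06, 2.06], [-2.6, 2.6]. Speed limits (rad/s): [2.22, 2.22, 2.79, 2.79, 3.14, 3.14, 3.14].

## Interface

Orientations are given as a unit quaternion [x, y, z, w].
In Python, from bench import sensors, eyes, order gives the robot as it stands.
- The arm moves only by the tool arm_command, never from a script. Its argument "steps" is a list of rows, each an object with "rot": the turn, a rotation vector about the world's x, y, z in degrees, a list of three; "slide": the shift along the world's x, y, z in m, a list of three; "grip": the opening, from 0 (shut) to 1 (fully open). A call has exactly 8 rows; each row shifts and turns the commanded pose from where the row before left it; what a row does not reach is not made up. A row lasts 1/8 s, in which the tool goes at most 62.5 mm and 10.7 degrees, less where a joint would pass 70% of its speed; a pose out of reach is approached as far as the arm can. A call with a gripper value outside its range is refused whole. The fingers move at their own pace and stop on an object; "newtons" is the grip in N (left out, the last holds). Time passes only in rows, so rows that do not move let the fingers close, or fill a call up. It gives the time, the measured TCP pose, the force, the opening and the grip force at its end, in the units of the state.
- sensors.read_state(): the state, without advancing time (a new reading comes with each control period).
- eyes.camera(name): name is "scene" or "side" or "wrist"; returns a dict with "pixels" (400x640x3 uint8, red, green, blue), "intrinsics" (3x3 intrinsics, pixels), "k1" (the pictures are not rectified: a ray, as slopes to the right and down, at radius r is drawn at 1 + k1 r^2 times it, then the intrinsics apply), "pose" (4x4, takes a point from camera to world coordinates). Camera axes: x right, y down, z forward; pixel columns grow to the right and rows downward; lengths in m; the calibration is good to about 2 mm. A picture is of the moment at which its call begins. There is no depth.
- order.close_job(): hands the job in; it is judged then, once.
Trained networks look in a picture, given as the dict that the camera call returned (one of the last four; its "shot" number tells which), for a name from the list of things; names that differ only in an ending like _2 or _b are one class to them, and where a whole thing is asked for, a point or a joint stands for the part that bears it (a point fixed in the world has none). Each returns a list of dicts, best first, with "conf" (0 to 1); they miss things now and then, are a little off and sometimes report something else, mostly with a low value. They report only what shows in the picture. A call takes as long as a camera call. They do not tell look-alikes from the thing itself.
- eyes.look_for(name, picture): "bbox" ([left, top, right, bottom] in pixels, round what is visible of it).
The state is a dict: "time": time; "joint_positions": joint angles; "joint_vel": joint speeds; "joint_torque": joint torques, N m; "ee_pos": TCP position; "eef_rot": TCP orientation; "ft_force": force on the tool from outside, world axes, zero at the start; "torque": the same for the moment, N m; "width": finger opening in m; "grip_force": force on a finger pad.
Only numpy, scipy, OpenCV 4.12 (cv2) and the standard library are available. Lean on these libraries where they do the work, as an engineer would, in place of code of your own. Each camera call takes 0.05 s, during which the arm holds its last target. There are 200 camera calls.

## Task

Open the vise and take out the finished heel lift, then stand it and every loose heel lift flat, tread down, on the gauge's grey side and push each one lengthwise under the yellow bar until more than half of it is through, leaving it sitting under the bar; a lift that is too tall just stays pushed up against the bar. Only when all of them have been tried together, draw those that went under fully out onto the green side and leave them there, and put a too-tall one back flat in the vise, lengthwise, closing the jaw on it; if none was too tall, close the empty vise. Leave the tools, the glue tin and the tack cup where they are.

Things in the scene. Friction and masses are not known exactly. Their poses are not given: they have to be found in the camera images.
- lift_v: Cork heel lift with black rubber tread below and tan cover with a dark dot on top, right size: 84 mm long (own x), 48 mm wide (own y), 36 mm tall. Origin: centre of its underside; z up. About 0.14 kg. This one starts clamped by its two ends in the blue vise, its long side along the vise's x.
- lift_a: Cork heel lift with black rubber tread below and tan cover with a dark dot on top, right size: 84 mm long (own x), 48 mm wide (own y), 36 mm tall. Origin: centre of its underside; z up. About 0.14 kg. Starts lying flat, tread down, on the bench left of the gauge; may be absent (None).
- lift_b: Cork heel lift with black rubber tread below and tan cover with a dark dot on top, right size: 84 mm long (own x), 48 mm wide (own y), 36 mm tall. Origin: centre of its underside; z up. About 0.14 kg. Starts lying flat, tread down, on the bench left of the gauge; may be absent (None).
- lift_t: Cork heel lift like the others but cut too tall: 84 mm long (own x), 48 mm wide (own y), 50 mm tall, so it cannot pass the bar. Origin: centre of its underside; z up. Starts lying flat on the bench left of the gauge; may be absent (None).
- bar (a point): Point on the gauge plate's top face right under the middle of the yellow bridge bar, which runs along y. x points away from the robot, from the grey infeed half (x<0) to the green outfeed half (x>0). The bar is 14 mm wide in x; its underside is 42 mm, its top 56 mm above the plate. Posts 18 mm square, as high, stand at y = +-177 mm (336 mm clear: four lifts fit side by side, 83 mm apart).
- plate (a point): Gauge plate, fixed to the bench: 250 mm (x) by 375 mm (y), 5 mm thick; this point is the middle of its underside on the bench, right below point bar, same axes. Each half, grey and green, is 125 mm long in x.
- vise_bed (a point): Middle of the vise's flat bed top, 22 mm above the bench, where the clamped lift rests; x points away from the robot along the vise, y across it. Vise fixed to the bench, base 70 mm wide in y. The fixed jaw's face is at x = +43 mm, 30 mm high above the bed, 70 mm wide. Between the jaws both sides are open, so a lift can be gripped across its width from above.
- jaw (a joint): Sliding near jaw of the vise, in m: 0 = shut (its face at x = -43 mm from vise_bed), grows to 0.05 as it slides toward the robot along the vise's -x. Stays where it is left; needs about 4 N to slide, plus some damping.
- jaw_grip (a point): Point to pinch on the sliding jaw: on the red upright lug on top of it (24 mm long in the vise's x, 16 mm thick in the vise's y, 45 mm high). The point is 24 mm above the jaw's top face, 74.5 mm above the bench, 21 mm below the lug's top. Same axes as vise_bed; pinch it along y.
- jaw_face (a point): Middle of the sliding jaw's gripping face at bed level; same axes as vise_bed. The jaw is 26 mm thick in x, 70 mm wide, 28 mm high.
- glue_tin: Blue glue tin, 80 mm across, 80 mm tall, a bystander. Origin: centre of its underside.
- tack_cup: Green tack cup, 70 mm across, 80 mm tall, a bystander. Origin: centre of its underside.
- hammer: Hammer lying beyond the gauge, 260 mm long, a bystander. Origin: about the middle of its underside.
- driver: Red-handled screwdriver, 200 mm long, lying beyond the gauge, a bystander. Origin: about the middle of its underside.
Things that resemble listed ones, but are neither listed nor needed, are in the scene too. Leave any turquoise look-alike of the lift_a alone.

How it is judged:
On the way, in this order (a step that is already met when the one before it is completed fails the run):
1. the vise jaw is slid open by at least 12 mm with the lift still in the vise (value of joint jaw above 0.012 m and z of lift_v in the frame of vise_bed below 0.008 m and horizontal distance between lift_v and vise_bed below 0.03 m), for 0.1 s.
2. the finished lift is taken out of the vise (horizontal distance between lift_v and vise_bed above 0.07 m), for 0.1 s.
3. all lifts are tried at once: lengthwise and flat, each right-sized one is under the bar, more than half through, not wholly past; a too-tall one on the grey side, its nose within 12 mm of the bar (x of lift_v in the frame of bar between 0 and 0.046 m and y of lift_v in the frame of bar between -0.146 and 0.146 m and z of lift_v in the frame of bar between -0.006 and 0.008 m and angle between each of lift_v, lift_a, lift_b, lift_t's own z axis and vertical below 0.12 rad and angle between the x axis of each of lift_v, lift_a, lift_b, lift_t and the x axis of bar, either way round below 0.45 rad and x of lift_a in the frame of bar between 0 and 0.046 m and y of lift_a in the frame of bar between -0.146 and 0.146 m and z of lift_a in the frame of bar between -0.006 and 0.008 m and x of lift_b in the frame of bar between 0 and 0.046 m and y of lift_b in the frame of bar between -0.146 and 0.146 m and z of lift_b in the frame of bar between -0.006 and 0.008 m and x of lift_t in the frame of bar between -0.064 and -0.04 m and y of lift_t in the frame of bar between -0.146 and 0.146 m and z of lift_t in the frame of bar between -0.006 and 0.008 m), for 0.3 s.
At the end, for the whole second after the job is handed in: every right-sized lift lies flat and still on the green side, centre 48 to 140 mm past the bar; a too-tall one lies flat and lengthwise on the vise bed, within 15 mm of its middle line, at most 8 mm of play at either jaw; the jaw is within 12 mm of shut (x of lift_v in the frame of bar between 0.048 and 0.14 m and y of lift_v in the frame of bar between -0.146 and 0.146 m and z of lift_v in the frame of bar between -0.006 and 0.008 m and angle between each of lift_v, lift_a, lift_b, lift_t's own z axis and vertical below 0.12 rad and x of lift_a in the frame of bar between 0.048 and 0.14 m and y of lift_a in the frame of bar between -0.146 and 0.146 m and z of lift_a in the frame of bar between -0.006 and 0.008 m and x of lift_b in the frame of bar between 0.048 and 0.14 m and y of lift_b in the frame of bar between -0.146 and 0.146 m and z of lift_b in the frame of bar between -0.006 and 0.008 m and value of joint jaw below 0.012 m and z of lift_t in the frame of vise_bed between -0.006 and 0.008 m and y of lift_t in the frame of vise_bed between -0.015 and 0.015 m and x of lift_t in the frame of vise_bed between -0.008 and 0.01 m and horizontal distance between jaw_face and lift_t below 0.05 m and angle between the x axis of lift_t and the x axis of vise_bed, either way round below 0.15 rad and linear speed of each of lift_v, lift_a, lift_b, lift_t below 0.02 m/s); the robot touches nothing.
It fails at once if a bystander (tin, cup, hammer, screwdriver) is pushed more than 5 cm (distance of any of glue_tin, tack_cup, hammer, driver from where it was at the start of the episode above 0.05 m).
Of lift_a, lift_b, lift_t only 2 to 3 are there at a start; the rules pass over those that are not, and their reading is None.
At some moment in a run one of lift_a, lift_b, lift_t may be knocked a few centimetres aside while the robot is not near it.
Once in a run the grip may slacken for a moment while it holds something.
It also fails if it takes over 210 s, if anything falls off the work surface, if the arm or the gripper's body presses on something with over 40 N, if the wrist force passes 120 N, or if a joint passes its speed limit or range.

## Working session

There is one attempt and no reset: what is moved stays moved. The work goes in short steps, Python scripts to look and compute and a tool call to move; the robot and the scene stay as the last step left them, time stands still between calls to the robot, and variables do not carry over. Pictures are saved under pics/ and viewed, at most 14 in all, crops included, and the job is handed in when it is done.

Besides the shell and the picture viewer there is one more tool, called after ">>>" as name(argument=value, ...), one argument or row to a line, values as JSON. arm_command: Moves the arm, as the interface text tells. Its arguments: {"type":"object","properties":{"steps":{"type":"array","items":{"type":"object","properties":{"rot":{"type":"array","items":{"type":"number"}},"slide":{"type":"array","items":{"type":"number"}},"grip":{"type":"number"}}}},"newtons":{"type":"number"}},"required":["steps"]}

```bash
mkdir -p pics
cat > h.py <<'E'
import numpy as np,cv2
from bench import sensors,eyes,order
def ray(c,uv):
    K=np.array(c["intrinsics"],float);p=(np.array(uv,float)-[K[0,2],K[1,2]])/[K[0,0],K[1,1]]
    q=p.copy()
    for _ in range(20): q=p/(1+c["k1"]*(q@q))
    T=np.array(c["pose"]);return T[:3,3],T[:3,:3]@np.array([q[0],q[1],1])
def pt(c,uv,z):
    o,d=ray(c,uv);return np.round((o+d*(z-o[2])/d[2])[:2],4)
def proj(c,P):
    T=np.array(c["pose"]);q=T[:3,:3].T@(np.array(P)-T[:3,3]);q=q[:2]/q[2];q=q*(1+c["k1"]*(q@q))
    K=np.array(c["intrinsics"]);return K[:2,:2]@q+K[:2,2]
def save(c,n): cv2.imwrite("pics/"+n+".png",cv2.cvtColor(np.array(c["pixels"]),cv2.COLOR_RGB2BGR))
E
python3 - <<'E'
from h import *
for n in ("scene","side","wrist"):
    c=eyes.camera(n);save(c,n+"0");print(n,np.round(c["pose"],3).tolist(),c["k1"],c["intrinsics"][0])
    for k in("lift_a","jaw_grip","glue_tin"):
        print(k,[(np.round(b["bbox"]).tolist(),round(b["conf"],2)) for b in eyes.look_for(k,c)])
print(sensors.read_state())
E
```

```text
scene [[0.141, 0.604, -0.784, 1.54], [0.99, -0.081, 0.116, -0.062], [0.007, -0.793, -0.61, 0.808], [0.0, 0.0, 0.0, 1.0]] -0.04159986377383901 [400.47014424   0.         323.82966226]
lift_a [([384.0, 195.0, 399.0, 224.0], 0.93), ([431.0, 174.0, 456.0, 197.0], 0.77), ([396.0, 172.0, 416.0, 194.0], 0.65), ([392.0, 148.0, 411.0, 170.0], 0.64), ([358.0, 170.0, 374.0, 196.0], 0.61), ([180.0, 185.0, 200.0, 206.0], 0.53)]
jaw_grip [([176.0, 174.0, 200.0, 194.0], 0.5)]
glue_tin [([179.0, 218.0, 212.0, 255.0], 0.55)]
side [[0.999, -0.027, 0.043, 0.501], [-0.049, -0.729, 0.683, -0.831], [0.013, -0.684, -0.73, 1.057], [0.0, 0.0, 0.0, 1.0]] -0.05834577615822962 [441.06351582   0.         313.88166121]
lift_a [([263.0, 173.0, 291.0, 195.0], 0.98), ([275.0, 331.0, 312.0, 360.0], 0.91), ([276.0, 130.0, 302.0, 152.0], 0.79), ([308.0, 162.0, 338.0, 189.0], 0.78), ([231.0, 146.0, 256.0, 162.0], 0.65), ([270.0, 150.0, 296.0, 168.0], 0.62)]
jaw_grip [([267.0, 335.0, 277.0, 362.0], 0.72)]
glue_tin [([350.0, 306.0, 383.0, 352.0], 0.79)]
wrist [[0.404, 0.877, 0.259, 0.182], [0.915, -0.388, -0.114, 0.603], 
[... 339 characters left out ...]
7660598,  0.33218663, -0.06470561,  1.46008085,  0.02161657,
        1.34986257, -0.08849968]), 'joint_vel': array([ 5.37401652e-05,  5.48398478e-04,  9.47020488e-04, -5.05449459e-04,
        4.06755500e-04,  2.31797545e-03, -2.01081744e-03]), 'joint_torque': array([ 5.08558715e-04, -6.22765589e+01,  2.49837834e-02, -3.89966118e+01,
       -6.10989612e-02,  3.20708973e-02,  7.53436370e-05]), 'ee_pos': array([0.253019  , 0.57154345, 0.22259306]), 'eef_rot': array([2.06884145e-01, 9.78365445e-01, 7.81088074e-05, 1.13039375e-05]), 'ft_force': array([-0.13414445,  0.14231592,  0.45629139]), 'torque': array([-0.03628001, -0.03568849,  0.004913  ]), 'grip_force': 0.0, 'width': 0.08692837835109993}
```

View pics/scene0.png

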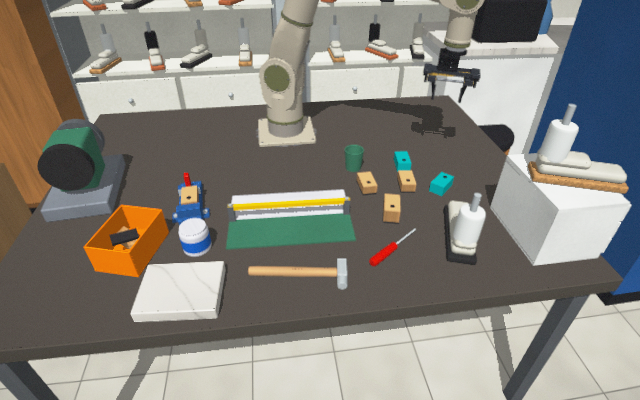

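View pics/side0.png

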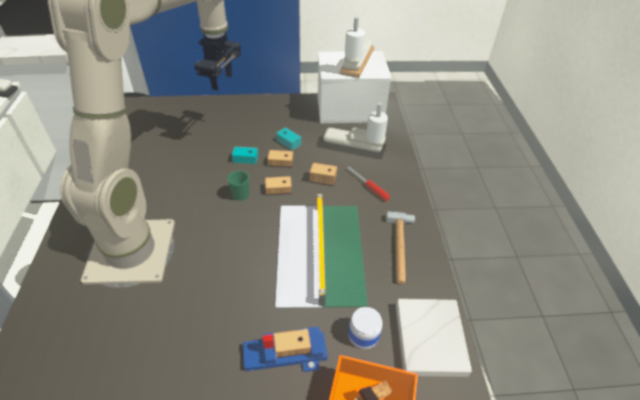

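Scene: three loose tan lifts at about (367,182), (407,180), (392,207). Turquoise look-alikes are at (402,160) and (442,183), the gauge at (290,215), the vise at (188,200) and the cup at (354,157). The side view matches; the lift at side (323,174) looks tallest. Next I measure by colour.

```bash
cat > m.py <<'E'
from h import *
import sys
def blobs(c,kind,amin=25):
    h=cv2.cvtColor(np.array(c["pixels"]),cv2.COLOR_RGB2HSV).astype(int);H,S,V=h[...,0],h[...,1],h[...,2]
    m={"tan":(H>8)&(H<22)&(S>70)&(V>165),"yellow":(H>=22)&(H<32)&(S>150)&(V>120),"green":(H>60)&(H<88)&(S>60)&(V<160),"red":((H<6)|(H>174))&(S>150),"grey":(S<40)&(V>165)}[kind]
    n,l,s,ce=cv2.connectedComponentsWithStats(m.astype(np.uint8))
    return [(s[i],ce[i],l==i) for i in range(1,n) if s[i][4]>amin]
E
python3 - <<'E'
from m import *
for n,win in (("scene",(160,140,470,260)),("side",(220,110,400,380))):
    c=eyes.camera(n)
    for k,zs in (("tan",(.036,.05,.058,.03)),("yellow",(.061,)),("green",(.005,)),("red",(.0955,)),("grey",(.005,))):
        for s,ce,m in blobs(c,k):
            if not(win[0]<ce[0]<win[2] and win[1]<ce[1]<win[3]):continue
            cn=cv2.findContours(m.astype(np.uint8),0,1)[0][0];r=cv2.minAreaRect(cn);B=cv2.boxPoints(r)
            print(n,k,s[4],np.round(ce,1).tolist(),[pt(c,ce,z).tolist() for z in zs],"box",[pt(c,b,zs[0]).tolist() for b in B] if k!="red" else "")
    I=np.array(c["pixels"])[:, :, ::-1]
    x0,y0,x1,y1=(165,140,475,260) if n=="scene" else (220,110,400,380)
    f=2.5 if n=="scene" else 2.2
    cv2.imwrite(f"pics/{n}1.png",cv2.resize(I[y0:y1,x0:x1],None,fx=f,fy=f,interpolation=cv2.INTER_CUBIC))
E
```

```text
scene tan 249 [367.3, 180.3] [[0.4573, 0.2469], [0.4769, 0.2413], [0.4882, 0.2381], [0.4489, 0.2493]] box [[0.4109, 0.218], [0.379, 0.2682], [0.5112, 0.2736], [0.5382, 0.227]]
scene tan 245 [407.4, 179.5] [[0.4705, 0.3837], [0.4899, 0.3757], [0.501, 0.371], [0.4622, 0.3872]] box [[0.4152, 0.3668], [0.3978, 0.4202], [0.5282, 0.3992], [0.5425, 0.35]]
scene tan 256 [188.6, 194.3] [[0.4585, -0.3429], [0.4781, -0.3378], [0.4893, -0.3349], [0.4501, -0.3451]] box [[0.4076, -0.3739], [0.4143, -0.3242], [0.5081, -0.3141], [0.5019, -0.3611]]
scene tan 387 [392.1, 206.5] [[0.6068, 0.2909], [0.6237, 0.2845], [0.6334, 0.2808], [0.5996, 0.2936]] box [[0.5402, 0.2828], [0.5471, 0.3344], [0.6774, 0.2953], [0.671, 0.248]]
scene yellow 612 [288.1, 203.6] [[0.5813, -0.0291]] box [[0.5617, -0.1949], [0.571, 0.1445], [0.6008, 0.1402], [0.5909, -0.1928]]
scene green 430 [353.4, 157.3] [[0.2558, 0.2414]] box [[0.1586, 0.2267], [0.1678, 0.2985], [0.3534, 0.2571], [0.3449, 0.192]]
scene green 3553 [289.5, 230.9] [[0.6426, -0.0319]] box [[0.5682, -0.228], [0.5813, 0.1752], [0.7109, 0.1544], [0.6957, -0.2162]]
[... 2307 characters left out ...]
 -0.0532]] box [[0.5951, 0.1601], [0.7307, 0.1573], [0.6861, -0.2171], [0.5742, -0.2138]]
side red 138 [378.2, 190.0] [[0.7611, 0.137]] box 
side red 107 [267.9, 340.8] [[0.4284, -0.353]] box 
side grey 267 [336.7, 134.7] [[0.6697, 0.5387]] box [[0.6197, 0.517], [0.6331, 0.5919], [0.7242, 0.5611], [0.7081, 0.4877]]
side grey 3103 [292.6, 258.1] [[0.4894, -0.0479]] box [[0.435, 0.1707], [0.5795, 0.1653], [0.5579, -0.2149], [0.4389, -0.2101]]
side grey 509 [315.0, 255.1] [[0.556, -0.0393]] box [[0.5527, 0.1482], [0.5858, 0.1479], [0.5709, -0.1869], [0.543, -0.1864]]
side grey 768 [367.1, 321.9] [[0.6826, -0.2653]] box [[0.6473, -0.2188], [0.7289, -0.2225], [0.7152, -0.3131], [0.6377, -0.3094]]
```

View pics/side1.png

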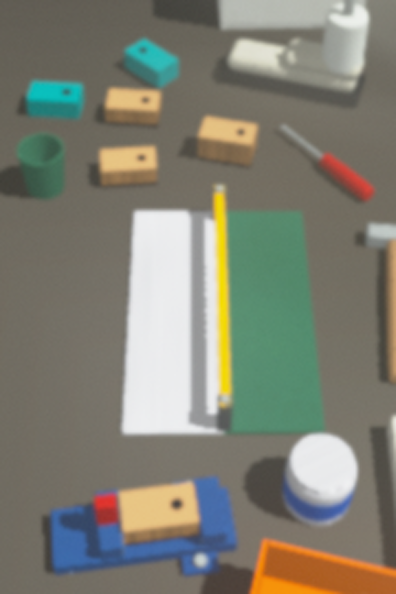

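The tall lift is the one near (0.61,0.29); the short ones are near (0.45,0.247) and (0.455,0.385). The bar centre is about (0.577,-0.025) with yaw -2°, and the lug is about (0.43,-0.342) with vise yaw +6.3°. I'll head for the lug by way of (0.45,0.28).

>>> arm_command(
  steps=[
    {"slide": [0.025,-0.036,0.01],"rot": [0,0,3.75],"grip": 1},
    {"slide": [0.025,-0.036,0.01],"rot": [0,0,3.75],"grip": 1},
    {"slide": [0.025,-0.036,0.01],"rot": [0,0,3.75],"grip": 1},
    {"slide": [0.025,-0.036,0.01],"rot": [0,0,3.75],"grip": 1},
    {"slide": [0.025,-0.036,0.01],"rot": [0,0,3.75],"grip": 1},
    {"slide": [0.025,-0.036,0.01],"rot": [0,0,3.75],"grip": 1},
    {"slide": [0.025,-0.036,0.01],"rot": [0,0,3.75],"grip": 1},
    {"slide": [0.025,-0.036,0.01],"rot": [0,0,3.75],"grip": 1},
  ],
)

```text
time: 1.7
ee_pos: [0.4537, 0.2822, 0.3031]
eef_rot: [-0.054, 0.999, 0.0, 0.0]
ft_force: [1.5, -0.2, 0.8]
width: 0.0868
grip_force: 0.0
```

>>> arm_command(
  steps=[
    {"slide": [0.01,-0.04,0],"grip": 1},
    {"slide": [0.01,-0.04,0],"grip": 1},
    {"slide": [0.01,-0.04,0],"grip": 1},
    {"slide": [0.01,-0.04,0],"grip": 1},
    {"slide": [0.01,-0.04,0],"grip": 1},
    {"slide": [0,-0.04,0],"grip": 1},
    {"slide": [0,-0.04,0],"grip": 1},
    {"slide": [0,-0.04,0],"grip": 1},
  ],
)

```text
schema error: expected keys rot, slide, grip
```

>>> arm_command(
  steps=[
    {"slide": [-0.01,-0.04,-0.01],"grip": 1},
    {"slide": [-0.01,-0.04,-0.01],"grip": 1},
    {"slide": [-0.01,-0.04,-0.01],"grip": 1},
    {"slide": [-0.01,-0.04,-0.01],"grip": 1},
    {"slide": [-0.01,-0.04,-0.01],"grip": 1},
    {"slide": [-0.01,-0.04,-0.01],"grip": 1},
    {"slide": [-0.01,-0.04,-0.01],"grip": 1},
    {"slide": [-0.01,-0.03,-0.01],"grip": 1},
  ],
)

```text
schema error: expected keys rot, slide, grip
```

```bash
cat >> m.py <<'E'
def tool():
    s=sensors.read_state();q=s["eef_rot"]
    from scipy.spatial.transform import Rotation as R
    M=R.from_quat(q).as_matrix();y=np.degrees(np.arctan2(M[1,1],M[0,1]))
    print("t",round(s["time"],2),"tcp",np.round(s["ee_pos"],4),"close-yaw",round(y,1),"w",round(s["width"],4),"gf",round(s["grip_force"],1),"F",np.round(s["ft_force"],1),"j7",round(s["joint_positions"][6],2))
    return s
E
python3 - <<'E'
from m import *
tool();c=eyes.camera("wrist");save(c,"w1");print(np.round(c["pose"],3).tolist())
for k,z in(("tan",.058),("red",.0955)):
    for s,ce,m in blobs(c,k):
        cn=cv2.findContours(m.astype(np.uint8),0,1)[0][0];r=cv2.minAreaRect(cn);print(k,s[4],np.round(ce),pt(c,ce,z),[pt(c,b,z).tolist() for b in cv2.boxPoints(r)])
E
```

```text
t 1.7 tcp [0.4537 0.2822 0.3031] close-yaw 96.2 w 0.0868 gf 0.0 F [ 1.5 -0.2  0.8] j7 1.05
[[-0.11, 0.953, 0.282, 0.377], [0.994, 0.105, 0.032, 0.274], [0.001, 0.284, -0.959, 0.465], [0.0, 0.0, 0.0, 1.0]]
tan 2274 [297. 153.] [0.4412 0.2478] [[0.485, 0.2249], [0.4044, 0.2235], [0.4017, 0.269], [0.4823, 0.2731]]
tan 2162 [400. 169.] [0.4472 0.3805] [[0.486, 0.3524], [0.405, 0.3626], [0.4128, 0.4081], [0.495, 0.4004]]
tan 1169 [321. 257.] [0.581 0.293] [[0.6075, 0.2626], [0.5493, 0.2777], [0.5636, 0.3238], [0.623, 0.3102]]
red 491 [274. 341.] [0.6954 0.2412] [[0.7073, 0.2054], [0.6712, 0.2593], [0.6934, 0.2699], [0.7304, 0.2154]]
```

View pics/w1.png

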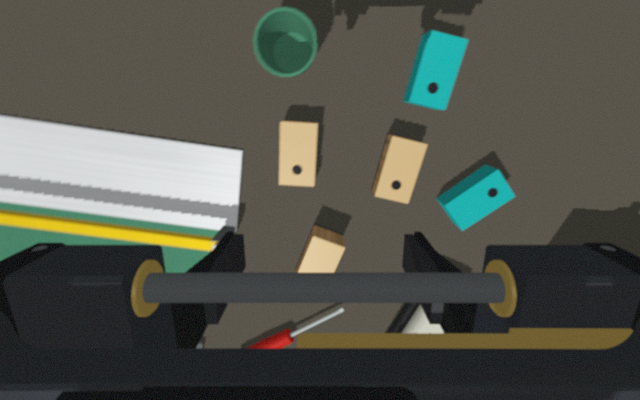

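Wrist view: the two short lifts are at (297,153) and (400,169), the tall one at (321,250) is half hidden by the gripper, and the cup is at (285,42). Each row needs "rot", so I'll resend.

>>> arm_command(
  steps=[
    {"slide": [0.01,-0.04,0],"rot": [0,0,0],"grip": 1},
    {"slide": [0.01,-0.04,0],"rot": [0,0,0],"grip": 1},
    {"slide": [0.01,-0.04,0],"rot": [0,0,0],"grip": 1},
    {"slide": [0.01,-0.04,0],"rot": [0,0,0],"grip": 1},
    {"slide": [0.01,-0.04,0],"rot": [0,0,0],"grip": 1},
    {"slide": [0,-0.04,0],"rot": [0,0,0],"grip": 1},
    {"slide": [0,-0.04,0],"rot": [0,0,0],"grip": 1},
    {"slide": [0,-0.04,0],"rot": [0,0,0],"grip": 1},
  ],
)

```text
time: 2.75
ee_pos: [0.5029, -0.0376, 0.3027]
eef_rot: [-0.053, 0.999, 0.0, 0.0]
ft_force: [0.7, -0.9, -0.3]
width: 0.0869
grip_force: 0.0
```

>>> arm_command(
  steps=[
    {"slide": [-0.01,-0.04,-0.01],"rot": [0,0,0],"grip": 1},
    {"slide": [-0.01,-0.04,-0.01],"rot": [0,0,0],"grip": 1},
    {"slide": [-0.01,-0.04,-0.01],"rot": [0,0,0],"grip": 1},
    {"slide": [-0.01,-0.04,-0.01],"rot": [0,0,0],"grip": 1},
    {"slide": [-0.01,-0.04,-0.01],"rot": [0,0,0],"grip": 1},
    {"slide": [-0.01,-0.04,-0.01],"rot": [0,0,0],"grip": 1},
    {"slide": [-0.01,-0.03,-0.01],"rot": [0,0,0],"grip": 1},
    {"slide": [0,0,0],"rot": [0,0,0],"grip": 1},
  ],
)

```text
time: 3.75
ee_pos: [0.4314, -0.3085, 0.2321]
eef_rot: [-0.051, 0.999, -0.0, -0.001]
ft_force: [-0.0, 0.3, -0.2]
width: 0.0866
grip_force: 0.0
```

```bash
cat >> m.py <<'E'
def rects(c,ks):
  for k,z in ks:
    for s,ce,m in blobs(c,k,60):
        cn=cv2.findContours(m.astype(np.uint8),0,1)[0][0];B=[pt(c,b,z) for b in cv2.boxPoints(cv2.minAreaRect(cn))]
        W=(np.array([pt(c,p[0],z) for p in cn])*1000).astype(np.float32);r=cv2.minAreaRect(W)
        print(k,s[4],np.round(ce),"cen",pt(c,ce,z),"rect c",np.round(r[0],1),"size",np.round(r[1],1),"ang",round(r[2],1))
E
python3 - <<'E'
from m import *
tool();c=eyes.camera("wrist");save(c,"w2");rects(c,(("tan",.058),("red",.0955)))
E
```

```text
t 3.75 tcp [ 0.4314 -0.3085  0.2321] close-yaw 95.9 w 0.0866 gf 0.0 F [-0.   0.3 -0.2] j7 2.28
tan 2156 [300. 215.] cen [ 0.4753 -0.3304] rect c [ 482.8 -334.1] size [82.2 47.2] ang 5.6
tan 359 [223. 330.] cen [ 0.6343 -0.4109] rect c [ 637.3 -413.6] size [18.3 46.5] ang 73.7
red 498 [289. 176.] cen [ 0.4236 -0.3421] rect c [ 423.7 -342. ] size [28.5 17. ] ang 3.7
```

View pics/w2.png

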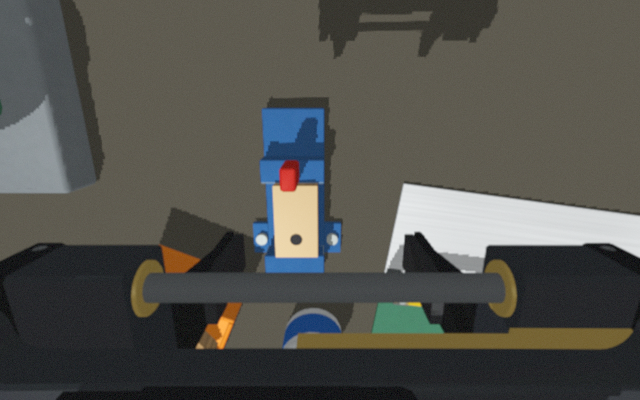

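Vise view: lug at (289,176), clamped lift at (298,220), and the tin beyond it at (312,330). Now I pinch the lug.

>>> arm_command(
  newtons=25,
  steps=[
    {"slide": [-0.003,-0.016,-0.02],"rot": [0,0,0],"grip": 0.5},
    {"slide": [-0.002,-0.016,-0.03],"rot": [0,0,0],"grip": 0.5},
    {"slide": [0,0,-0.03],"rot": [0,0,0],"grip": 0.5},
    {"slide": [0,0,-0.03],"rot": [0,0,0],"grip": 0.5},
    {"slide": [0,0,-0.03],"rot": [0,0,0],"grip": 0.5},
    {"slide": [0,0,-0.03],"rot": [0,0,0],"grip": 0.5},
    {"slide": [0,0,0],"rot": [0,0,0],"grip": 0.5},
    {"slide": [0,0,0],"rot": [0,0,0],"grip": 0.5},
  ],
)

```text
time: 4.8
ee_pos: [0.429, -0.3383, 0.0638]
eef_rot: [-0.054, 0.999, -0.0, 0.001]
ft_force: [0.4, 0.1, -0.3]
width: 0.0438
grip_force: 0.0
```

>>> arm_command(
  newtons=25,
  steps=[
    {"slide": [0,0,0],"rot": [0,0,0],"grip": 0},
    {"slide": [0,0,0],"rot": [0,0,0],"grip": 0},
    {"slide": [0,0,0],"rot": [0,0,0],"grip": 0},
    {"slide": [0,0,0],"rot": [0,0,0],"grip": 0},
    {"slide": [0,0,0],"rot": [0,0,0],"grip": 0},
    {"slide": [0,0,0],"rot": [0,0,0],"grip": 0},
    {"slide": [0,0,0],"rot": [0,0,0],"grip": 0},
    {"slide": [0,0,0],"rot": [0,0,0],"grip": 0},
  ],
)

```text
time: 5.8
ee_pos: [0.4282, -0.3438, 0.0633]
eef_rot: [-0.052, 0.999, -0.004, 0.001]
ft_force: [5.5, -21.4, -15.0]
width: 0.0159
grip_force: 25.1
```

>>> arm_command(
  newtons=25,
  steps=[
    {"slide": [0,-0.003,0.001],"rot": [0,0,0],"grip": 0},
    {"slide": [0,-0.002,0],"rot": [0,0,0],"grip": 0},
    {"slide": [-0.006,-0.0006,0],"rot": [0,0,0],"grip": 0},
    {"slide": [-0.008,-0.0008,0],"rot": [0,0,0],"grip": 0},
    {"slide": [-0.008,-0.0008,0],"rot": [0,0,0],"grip": 0},
    {"slide": [-0.008,-0.0008,0],"rot": [0,0,0],"grip": 0},
    {"slide": [-0.004,-0.0004,0],"rot": [0,0,0],"grip": 0},
    {"slide": [0,0,0],"rot": [0,0,0],"grip": 0},
  ],
)

```text
time: 6.8
ee_pos: [0.3935, -0.3474, 0.0633]
eef_rot: [-0.053, 0.999, -0.0, -0.0]
ft_force: [0.9, -5.5, -9.2]
width: 0.0158
grip_force: 25.0
```

>>> arm_command(
  steps=[
    {"slide": [0,0,0],"rot": [0,0,0],"grip": 0.5},
    {"slide": [0,0,0],"rot": [0,0,0],"grip": 0.5},
    {"slide": [0,0,0],"rot": [0,0,0],"grip": 0.5},
    {"slide": [0,0,0.05],"rot": [0,0,0],"grip": 0.5},
    {"slide": [0,0,0.05],"rot": [0,0,0],"grip": 0.7},
    {"slide": [0.01,0,0.03],"rot": [0,0,0],"grip": 0.7},
    {"slide": [0,0,0],"rot": [0,0,0],"grip": 0.7},
    {"slide": [0,0,0],"rot": [0,0,0],"grip": 0.7},
  ],
)

```text
time: 7.8
ee_pos: [0.4036, -0.3466, 0.1929]
eef_rot: [-0.053, 0.999, 0.0, -0.0]
ft_force: [-0.7, 0.7, -0.4]
width: 0.0605
grip_force: 0.0
```

Run:
```python
from m import *
tool();c=eyes.camera("wrist");save(c,"w3");rects(c,(("tan",.058),("red",.0955)))
```

```text
t 7.8 tcp [ 0.4036 -0.3466  0.1929] close-yaw 96.1 w 0.0605 gf 0.0 F [-0.7  0.7 -0.4] j7 2.41
tan 152 [324. 224.] cen [ 0.4399 -0.3424] rect c [ 437.4 -339.3] size [ 9.4 45.2] ang 6.2
tan 669 [254. 327.] cen [ 0.5664 -0.4046] rect c [ 572.7 -405.2] size [32.  55.7] ang 72.7
red 593 [324. 181.] cen [ 0.3883 -0.3478] rect c [ 388.2 -347.7] size [29.8 14.3] ang 3.9
```

>>> arm_command(
  newtons=30,
  steps=[
    {"slide": [0.026,0.003,0],"rot": [0,0,0],"grip": 0.8},
    {"slide": [0.026,0.003,0],"rot": [0,0,0],"grip": 0.8},
    {"slide": [0.027,0.003,-0.03],"rot": [0,0,0],"grip": 0.8},
    {"slide": [0,0,-0.04],"rot": [0,0,0],"grip": 0.8},
    {"slide": [0,0,-0.04],"rot": [0,0,0],"grip": 0.8},
    {"slide": [0,0,-0.03],"rot": [0,0,0],"grip": 0.8},
    {"slide": [0,0,-0.017],"rot": [0,0,0],"grip": 0.8},
    {"slide": [0,0,0],"rot": [0,0,0],"grip": 0.8},
  ],
)

```text
time: 8.85
ee_pos: [0.4821, -0.3376, 0.0355]
eef_rot: [-0.053, 0.999, 0.0, -0.001]
ft_force: [0.8, 0.6, -0.2]
width: 0.0698
grip_force: 0.0
```

>>> arm_command(
  newtons=30,
  steps=[
    {"slide": [0,0,0],"rot": [0,0,0],"grip": 0},
    {"slide": [0,0,0],"rot": [0,0,0],"grip": 0},
    {"slide": [0,0,0],"rot": [0,0,0],"grip": 0},
    {"slide": [0,0,0],"rot": [0,0,0],"grip": 0},
    {"slide": [0,0,0],"rot": [0,0,0],"grip": 0},
    {"slide": [0,0,0],"rot": [0,0,0],"grip": 0},
    {"slide": [0,0,0],"rot": [0,0,0],"grip": 0},
    {"slide": [0,0,0],"rot": [0,0,0],"grip": 0},
  ],
)

```text
time: 9.85
ee_pos: [0.4835, -0.3378, 0.0373]
eef_rot: [-0.053, 0.999, 0.0, 0.0]
ft_force: [-1.0, 2.7, 7.2]
width: 0.0477
grip_force: 30.0
```

>>> arm_command(
  steps=[
    {"slide": [0,0,0.04],"rot": [0,0,0],"grip": 0},
    {"slide": [0,0,0.06],"rot": [0,0,0],"grip": 0},
    {"slide": [0.004,0.039,0.02],"rot": [0,0,-1.62],"grip": 0},
    {"slide": [0.004,0.039,0],"rot": [0,0,-1.62],"grip": 0},
    {"slide": [0.004,0.039,0],"rot": [0,0,-1.62],"grip": 0},
    {"slide": [0.004,0.039,0],"rot": [0,0,-1.62],"grip": 0},
    {"slide": [0.004,0.039,0],"rot": [0,0,-1.62],"grip": 0},
    {"slide": [0,0,0],"rot": [0,0,0],"grip": 0},
  ],
)

```text
time: 10.85
ee_pos: [0.5034, -0.1394, 0.1564]
eef_rot: [0.015, 1.0, 0.001, -0.0]
ft_force: [-0.0, 0.1, -1.0]
width: 0.0476
grip_force: 30.0
```

Run:
```python
from m import *
tool();c=eyes.camera("wrist");save(c,"w4")
for s,ce,m in blobs(c,"yellow",40):
    pts=np.argwhere(m)[:,::-1]; cols=np.unique(pts[:,0])
    E=[(pt(c,(u,pts[pts[:,0]==u][:,1].min()),.061),pt(c,(u,pts[pts[:,0]==u][:,1].max()),.061)) for u in cols[[2,len(cols)//2,-3]]]
    print(s,[ [a.tolist() for a in e] for e in E])
print("plate rear corners grey");rects(c,(("grey",.005),("tan",.06)))
```

```text
t 10.85 tcp [ 0.5034 -0.1394  0.1564] close-yaw 88.3 w 0.0476 gf 30.0 F [-0.   0.1 -1. ] j7 1.82
[401 256  18  17 196] [[[0.5571, -0.0712], [0.56, -0.0711]], [[0.5573, -0.0651], [0.569, -0.0645]], [[0.5575, -0.0598], [0.5731, -0.059]]]
[535 257  43  17 514] [[[0.5614, 0.0456], [0.5623, 0.0458]], [[0.5618, 0.0621], [0.5775, 0.0648]], [[0.5632, 0.0787], [0.574, 0.0807]]]
plate rear corners grey
grey 28185 [458. 162.] cen [ 0.4859 -0.0069] rect c [505.2 -23.5] size [375.3 117. ] ang 88.0
grey 72 [175. 205.] cen [ 0.5221 -0.2907] rect c [ 522.4 -290.7] size [ 7.1 11.8] ang 81.1
grey 120 [ 82. 217.] cen [ 0.5319 -0.3862] rect c [ 531.8 -386.5] size [13.1 10.8] ang 4.4
grey 3824 [489. 235.] cen [0.5639 0.0319] rect c [563.8  29.3] size [233.5  21. ] ang 87.9
tan 1414 [333. 233.] cen [ 0.534  -0.1318] rect c [ 534.2 -132.6] size [72.4 18.6] ang 88.3
tan 1068 [335. 265.] cen [ 0.5648 -0.1309] rect c [ 563.6 -135.6] size [75.7 15.7] ang 88.3
tan 2014 [333. 320.] cen [ 0.6221 -0.1342] rect c [ 619.5 -142.3] size [86.6 32.8] ang 88.3
```

View pics/w4.png

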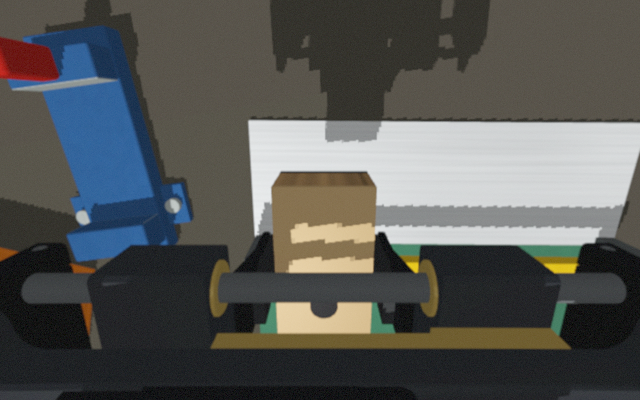

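Lift held straight at (325,250). The plate measures 375.3 mm wide at -2.0°, so the bar is at about (0.571,-0.0255). Now I set it down, back off and push.

>>> arm_command(
  steps=[
    {"slide": [-0.001,-0.004,-0.03],"rot": [0,0,0],"grip": 0},
    {"slide": [0,0,-0.035],"rot": [0,0,0],"grip": 0},
    {"slide": [0,0,-0.035],"rot": [0,0,0],"grip": 0},
    {"slide": [0,0,-0.02],"rot": [0,0,0],"grip": 0},
    {"slide": [0,0,-0.01],"rot": [0,0,0],"grip": 0},
    {"slide": [0,0,-0.004],"rot": [0,0,0],"grip": 0},
    {"slide": [0,0,0],"rot": [0,0,0],"grip": 0},
    {"slide": [0,0,0],"rot": [0,0,0],"grip": 0},
  ],
)

```text
time: 11.9
ee_pos: [0.5026, -0.147, 0.0233]
eef_rot: [0.017, 1.0, 0.0, 0.001]
ft_force: [-0.3, -0.2, -2.5]
width: 0.0477
grip_force: 30.0
```

>>> arm_command(
  steps=[
    {"slide": [0,0,0],"rot": [0,0,0],"grip": 0.72},
    {"slide": [0,0,0],"rot": [0,0,0],"grip": 0.72},
    {"slide": [0,0,0],"rot": [0,0,0],"grip": 0.72},
    {"slide": [-0.02,0.0007,0],"rot": [0,0,0],"grip": 0.72},
    {"slide": [-0.02,0.0007,0],"rot": [0,0,0],"grip": 0.72},
    {"slide": [-0.022,0.0007,0],"rot": [0,0,0],"grip": 0.72},
    {"slide": [0,0,0],"rot": [0,0,0],"grip": 0.3},
    {"slide": [0,0,0],"rot": [0,0,0],"grip": 0.3},
  ],
)

```text
time: 12.9
ee_pos: [0.441, -0.1447, 0.0229]
eef_rot: [0.017, 1.0, 0.0, 0.001]
ft_force: [0.6, -0.1, -0.2]
width: 0.0498
grip_force: 0.0
```

Run:
```python
from m import *
tool();c=eyes.camera("wrist");save(c,"w5");rects(c,(("tan",.041),))
```

```text
t 12.9 tcp [ 0.441  -0.1447  0.0229] close-yaw 88.0 w 0.0498 gf 0.0 F [ 0.6 -0.1 -0.2] j7 1.92
tan 77 [337. 333.] cen [ 0.4807 -0.1387] rect c [ 480.9 -138.9] size [32.6  0.7] ang 88.1
```

View pics/w5.png

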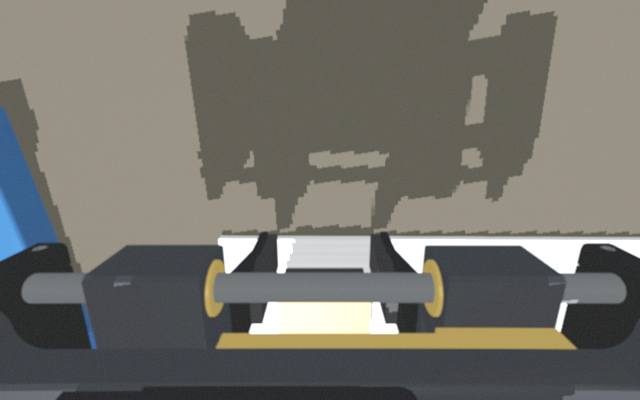

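The lift stands ahead of the fingers, centred at column 325. Next is the push.

>>> arm_command(
  steps=[
    {"slide": [0,0,0],"rot": [0,0,0],"grip": 0.3},
    {"slide": [0,0,0],"rot": [0,0,0],"grip": 0.3},
    {"slide": [0.015,-0.0005,0],"rot": [0,0,0],"grip": 0.3},
    {"slide": [0.015,-0.0005,0],"rot": [0,0,0],"grip": 0.3},
    {"slide": [0.015,-0.0005,0],"rot": [0,0,0],"grip": 0.3},
    {"slide": [0.015,-0.0005,0],"rot": [0,0,0],"grip": 0.3},
    {"slide": [0.015,-0.0005,0],"rot": [0,0,0],"grip": 0.3},
    {"slide": [0.01,-0.0005,0],"rot": [0,0,0],"grip": 0.3},
  ],
)

```text
time: 13.95
ee_pos: [0.526, -0.1478, 0.0225]
eef_rot: [0.017, 1.0, -0.0, -0.0]
ft_force: [-1.8, 0.1, 1.3]
width: 0.0258
grip_force: 0.8
```

>>> arm_command(
  steps=[
    {"slide": [0.004,0,0],"rot": [0,0,0],"grip": 0.3},
    {"slide": [0.003,0,0],"rot": [0,0,0],"grip": 0.3},
    {"slide": [0,0,0],"rot": [0,0,0],"grip": 0.3},
    {"slide": [-0.02,0.001,0],"rot": [0,0,0],"grip": 0.3},
    {"slide": [-0.02,0.001,0.06],"rot": [0,0,0],"grip": 0.3},
    {"slide": [-0.02,0,0.06],"rot": [0,0,0],"grip": 1},
    {"slide": [-0.02,0.02,0.06],"rot": [0,0,0],"grip": 1},
    {"slide": [0,0.02,0.02],"rot": [0,0,0],"grip": 1},
  ],
)

```text
time: 14.95
ee_pos: [0.4538, -0.1072, 0.2212]
eef_rot: [0.018, 1.0, 0.001, 0.003]
ft_force: [0.4, 0.6, -0.6]
width: 0.0484
grip_force: 0.0
```

Run:
```python
from m import *
tool();c=eyes.camera("wrist");save(c,"w6");rects(c,(("tan",.041),))
c=eyes.camera("side")
I=np.array(c["pixels"])[:,:,::-1];cv2.imwrite("pics/s2.png",cv2.resize(I[110:380,220:400],None,fx=2.2,fy=2.2,interpolation=cv2.INTER_CUBIC))
for s,ce,m in blobs(c,"tan"): 
    if ce[1]<330 and 220<ce[0]<400: print(s,ce,pt(c,ce,.036),pt(c,ce,.041))
```

```text
t 14.95 tcp [ 0.4538 -0.1072  0.2212] close-yaw 87.9 w 0.0484 gf 0.0 F [ 0.4  0.6 -0.6] j7 1.65
tan 581 [634. 169.] cen [0.4581 0.2255] rect c [448.8 220.5] size [80.2 14.6] ang 13.7
tan 130 [297. 255.] cen [ 0.5465 -0.1412] rect c [ 546.8 -142. ] size [37.3  5.2] ang 87.9
tan 193 [303. 308.] cen [ 0.6183 -0.1376] rect c [ 619.3 -142.5] size [34.3 15.7] ang 87.9
[348  46  26  29 125] [362.448  63.056] [0.8309 1.0358] [0.8293 1.0267]
[310 163  27  14 276] [323.42753623 169.07971014] [0.6023 0.3065] [0.6018 0.3009]
[313 273   3  14  41] [313.97560976 279.34146341] [ 0.5473 -0.1459] [ 0.547  -0.1492]
[324 272  19  18 267] [333.73782772 279.68539326] [ 0.6017 -0.1492] [ 0.6012 -0.1526]
```

View pics/s2.png

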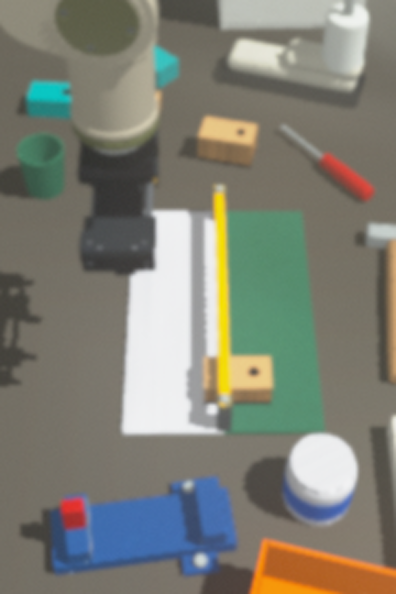

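V sits under the bar, about 19 mm past it (side crop (240,378)). Next is lift A.

>>> arm_command(
  steps=[
    {"slide": [0.0,0.044,0.005],"rot": [0,0,0],"grip": 0.85},
    {"slide": [0.0,0.044,0.005],"rot": [0,0,0],"grip": 0.85},
    {"slide": [0.0,0.044,0],"rot": [0,0,0],"grip": 0.85},
    {"slide": [0.0,0.044,0],"rot": [0,0,0],"grip": 0.85},
    {"slide": [0.0,0.044,0],"rot": [0,0,0],"grip": 0.85},
    {"slide": [0.0,0.044,0],"rot": [0,0,0],"grip": 0.85},
    {"slide": [0,0.044,0],"rot": [0,0,0],"grip": 0.85},
    {"slide": [0,0.044,0],"rot": [0,0,0],"grip": 0.85},
  ],
)

```text
time: 16.05
ee_pos: [0.4537, 0.2455, 0.2263]
eef_rot: [0.018, 1.0, -0.0, -0.001]
ft_force: [-0.3, -0.3, 0.5]
width: 0.0742
grip_force: 0.0
```

Run:
```python
from m import *
tool();c=eyes.camera("wrist");save(c,"w7");rects(c,(("tan",.036),))
```

```text
t 16.05 tcp [0.4537 0.2455 0.2263] close-yaw 88.0 w 0.0742 gf 0.0 F [-0.3 -0.3  0.5] j7 0.97
tan 3234 [327. 166.] cen [0.4434 0.2493] rect c [445.9 249.4] size [84.7 49. ] ang 2.9
tan 3220 [454. 167.] cen [0.4499 0.3892] rect c [452.6 388.9] size [49.  84.2] ang 82.8
tan 292 [370. 268.] cen [0.5709 0.298 ] rect c [569.3 301. ] size [45.  13.5] ang 88.1
tan 884 [363. 314.] cen [0.6358 0.2892] rect c [633.1 288.3] size [51.3 40.2] ang 74.7
```

>>> arm_command(
  newtons=30,
  steps=[
    {"slide": [-0.004,0.002,-0.03],"rot": [0,0,2.5],"grip": 0.85},
    {"slide": [-0.004,0.002,-0.04],"rot": [0,0,2.4],"grip": 0.85},
    {"slide": [0,0,-0.045],"rot": [0,0,0],"grip": 0.85},
    {"slide": [0,0,-0.045],"rot": [0,0,0],"grip": 0.85},
    {"slide": [0,0,-0.03],"rot": [0,0,0],"grip": 0.85},
    {"slide": [0,0,-0.018],"rot": [0,0,0],"grip": 0.85},
    {"slide": [0,0,0],"rot": [0,0,0],"grip": 0.85},
    {"slide": [0,0,0],"rot": [0,0,0],"grip": 0},
  ],
)

```text
time: 17.1
ee_pos: [0.446, 0.2487, 0.02]
eef_rot: [-0.025, 1.0, 0.0, 0.0]
ft_force: [-0.0, 0.7, -0.5]
width: 0.0695
grip_force: 0.0
```

>>> arm_command(
  newtons=30,
  steps=[
    {"slide": [0,0,0],"rot": [0,0,0],"grip": 0},
    {"slide": [0,0,0],"rot": [0,0,0],"grip": 0},
    {"slide": [0,0,0],"rot": [0,0,0],"grip": 0},
    {"slide": [0,0,0],"rot": [0,0,0],"grip": 0},
    {"slide": [0,0,0],"rot": [0,0,0],"grip": 0},
    {"slide": [0,0,0.03],"rot": [0,0,0],"grip": 0},
    {"slide": [0,0,0.04],"rot": [0,0,0],"grip": 0},
    {"slide": [0,0,0.03],"rot": [0,0,0],"grip": 0},
  ],
)

```text
time: 18.1
ee_pos: [0.4457, 0.2491, 0.121]
eef_rot: [-0.025, 1.0, 0.0, 0.0]
ft_force: [0.3, -0.1, -1.1]
width: 0.0478
grip_force: 30.0
```

>>> arm_command(
  steps=[
    {"slide": [0.008,-0.043,0],"rot": [0,0,-0.7],"grip": 0},
    {"slide": [0.008,-0.045,0],"rot": [0,0,-0.7],"grip": 0},
    {"slide": [0.008,-0.045,0],"rot": [0,0,-0.7],"grip": 0},
    {"slide": [0.008,-0.045,0],"rot": [0,0,-0.7],"grip": 0},
    {"slide": [0.008,-0.045,0],"rot": [0,0,-0.7],"grip": 0},
    {"slide": [0.009,-0.045,0],"rot": [0,0,-0.7],"grip": 0},
    {"slide": [0.0096,-0.0444,0],"rot": [0,0,-0.7],"grip": 0},
    {"slide": [0,0,0],"rot": [0,0,0],"grip": 0},
  ],
)

```text
time: 19.1
ee_pos: [0.5041, -0.0672, 0.1196]
eef_rot: [0.02, 1.0, -0.001, -0.0]
ft_force: [-0.5, 0.7, -1.7]
width: 0.0481
grip_force: 30.0
```

Run:
```python
from m import *
tool();c=eyes.camera("wrist");save(c,"w8");rects(c,(("tan",.14),))
```

```text
t 19.1 tcp [ 0.5041 -0.0672  0.1196] close-yaw 87.7 w 0.0481 gf 30.0 F [-0.5  0.7 -1.7] j7 1.66
tan 1339 [333. 223.] cen [ 0.4807 -0.0617] rect c [480.4 -62. ] size [37.7 10. ] ang 87.8
tan 1984 [331. 260.] cen [ 0.4999 -0.0635] rect c [499.3 -66.3] size [44.6 13.9] ang 87.8
tan 105 [238. 257.] cen [ 0.4968 -0.1082] rect c [ 497.1 -108. ] size [8.8 3.3] ang 87.6
tan 2446 [327. 319.] cen [ 0.5331 -0.0667] rect c [532.6 -68.2] size [45.9 18. ] ang 87.8
tan 77 [258. 329.] cen [ 0.5377 -0.1024] rect c [ 537.5 -102.6] size [4.7 5.7] ang 85.2
```

>>> arm_command(
  steps=[
    {"slide": [0,0,-0.03],"rot": [0,0,0],"grip": 0},
    {"slide": [0,0,-0.03],"rot": [0,0,0],"grip": 0},
    {"slide": [0,0,-0.02],"rot": [0,0,0],"grip": 0},
    {"slide": [0,0,-0.01],"rot": [0,0,0],"grip": 0},
    {"slide": [0,0,-0.004],"rot": [0,0,0],"grip": 0},
    {"slide": [0,0,0],"rot": [0,0,0],"grip": 0},
    {"slide": [0,0,0],"rot": [0,0,0],"grip": 0.72},
    {"slide": [0,0,0],"rot": [0,0,0],"grip": 0.72},
  ],
)

```text
time: 20.15
ee_pos: [0.5047, -0.0633, 0.0263]
eef_rot: [0.017, 1.0, 0.0, 0.001]
ft_force: [-1.1, -0.6, -0.4]
width: 0.0594
grip_force: 0.0
```

>>> arm_command(
  steps=[
    {"slide": [0,0,0],"rot": [0,0,0],"grip": 0.72},
    {"slide": [-0.02,0.0007,0],"rot": [0,0,0],"grip": 0.72},
    {"slide": [-0.02,0.0007,0],"rot": [0,0,0],"grip": 0.72},
    {"slide": [-0.022,0.0007,0],"rot": [0,0,0],"grip": 0.72},
    {"slide": [0,0,0],"rot": [0,0,0],"grip": 0.3},
    {"slide": [0,0,0],"rot": [0,0,0],"grip": 0.3},
    {"slide": [0,0,0],"rot": [0,0,0],"grip": 0.3},
    {"slide": [0,0,0],"rot": [0,0,0],"grip": 0.3},
  ],
)

```text
time: 21.15
ee_pos: [0.4427, -0.0613, 0.0257]
eef_rot: [0.017, 1.0, -0.0, 0.0]
ft_force: [0.1, -1.5, -0.6]
width: 0.031
grip_force: 0.0
```

>>> arm_command(
  steps=[
    {"slide": [0.015,-0.0005,0],"rot": [0,0,0],"grip": 0.3},
    {"slide": [0.015,-0.0005,0],"rot": [0,0,0],"grip": 0.3},
    {"slide": [0.015,-0.0005,0],"rot": [0,0,0],"grip": 0.3},
    {"slide": [0.015,-0.0005,0],"rot": [0,0,0],"grip": 0.3},
    {"slide": [0.015,-0.0005,0],"rot": [0,0,0],"grip": 0.3},
    {"slide": [0.01,-0.0005,0],"rot": [0,0,0],"grip": 0.3},
    {"slide": [0.005,0,0],"rot": [0,0,0],"grip": 0.3},
    {"slide": [0.002,0,0],"rot": [0,0,0],"grip": 0.3},
  ],
)

```text
time: 22.15
ee_pos: [0.5342, -0.0643, 0.0256]
eef_rot: [0.017, 1.0, 0.0, -0.0]
ft_force: [-1.0, -0.8, 0.2]
width: 0.0266
grip_force: 0.6
```

>>> arm_command(
  steps=[
    {"slide": [-0.02,0.001,0],"rot": [0,0,0],"grip": 0.3},
    {"slide": [-0.02,0.001,0.06],"rot": [0,0,0],"grip": 0.5},
    {"slide": [-0.02,0,0.06],"rot": [0,0,0],"grip": 0.85},
    {"slide": [-0.02,0.04,0.06],"rot": [0,0,0],"grip": 0.85},
    {"slide": [0,0.05,0.02],"rot": [0,0,0],"grip": 0.85},
    {"slide": [0,0.05,0],"rot": [0,0,0],"grip": 0.85},
    {"slide": [0,0.05,0],"rot": [0,0,0],"grip": 0.85},
    {"slide": [0,0.05,0],"rot": [0,0,0],"grip": 0.85},
  ],
)

```text
time: 23.15
ee_pos: [0.4578, 0.1727, 0.2147]
eef_rot: [0.017, 1.0, 0.0, 0.0]
ft_force: [0.4, -0.6, 0.1]
width: 0.0737
grip_force: 0.0
```

>>> arm_command(
  steps=[
    {"slide": [0,0.05,0],"rot": [0,0,0],"grip": 0.85},
    {"slide": [0,0.05,0],"rot": [0,0,0],"grip": 0.85},
    {"slide": [0,0.05,0],"rot": [0,0,0],"grip": 0.85},
    {"slide": [0,0.05,0],"rot": [0,0,0],"grip": 0.85},
    {"slide": [0,0,0],"rot": [0,0,0],"grip": 0.85},
    {"slide": [0,0,0],"rot": [0,0,0],"grip": 0.85},
    {"slide": [0,0,0],"rot": [0,0,0],"grip": 0.85},
    {"slide": [0,0,0],"rot": [0,0,0],"grip": 0.85},
  ],
)

```text
time: 24.15
ee_pos: [0.4584, 0.3703, 0.2147]
eef_rot: [0.018, 1.0, 0.0, 0.0]
ft_force: [-0.1, -1.5, -0.6]
width: 0.074
grip_force: 0.0
```

Run:
```python
from m import *
tool();c=eyes.camera("wrist");save(c,"w9");rects(c,(("tan",.036),))
c=eyes.camera("side")
for s,ce,m in blobs(c,"tan"): 
    if ce[1]<330 and 220<ce[0]<400: print(s,pt(c,(s[0],ce[1]),.041),pt(c,(s[0]+s[2],ce[1]),.041))
```

```text
t 24.15 tcp [0.4584 0.3703 0.2147] close-yaw 87.9 w 0.074 gf 0.0 F [-0.1 -1.5 -0.6] j7 0.81
tan 3390 [340. 169.] cen [0.4502 0.3878] rect c [452.8 387.6] size [48.4 84.6] ang 82.6
tan 99 [249. 325.] cen [0.6425 0.2716] rect c [642.1 272. ] size [56.3 33.6] ang 38.6
[349  46  25  29 119] [0.7675 1.0334] [0.8838 1.0314]
[268 150  25  11 238] [0.4095 0.3827] [0.4984 0.3795]
[310 163  27  14 265] [0.5556 0.3026] [0.6486 0.2994]
[312 249   4  13  47] [ 0.5455 -0.0656] [ 0.557 -0.066]
[317 249   2  20  28] [ 0.5593 -0.0767] [ 0.565 -0.077]
[324 248  17  19 233] [ 0.5799 -0.0678] [ 0.6287 -0.0698]
[313 273   3  14  35] [ 0.5443 -0.1492] [ 0.5526 -0.1495]
[324 272  19  18 267] [ 0.5745 -0.1506] [ 0.6267 -0.1528]
```

>>> arm_command(
  newtons=30,
  steps=[
    {"slide": [-0.003,0.009,-0.03],"rot": [0,0,-2.7],"grip": 0.85},
    {"slide": [-0.0026,0.0084,-0.04],"rot": [0,0,-2.6],"grip": 0.85},
    {"slide": [0,0,-0.04],"rot": [0,0,0],"grip": 0.85},
    {"slide": [0,0,-0.04],"rot": [0,0,0],"grip": 0.85},
    {"slide": [0,0,-0.03],"rot": [0,0,0],"grip": 0.85},
    {"slide": [0,0,-0.016],"rot": [0,0,0],"grip": 0.85},
    {"slide": [0,0,0],"rot": [0,0,0],"grip": 0.85},
    {"slide": [0,0,0],"rot": [0,0,0],"grip": 0},
  ],
)

```text
time: 25.25
ee_pos: [0.4531, 0.3892, 0.0197]
eef_rot: [0.064, 0.998, 0.001, 0.001]
ft_force: [0.8, 0.4, -0.3]
width: 0.0696
grip_force: 0.0
```

>>> arm_command(
  newtons=30,
  steps=[
    {"slide": [0,0,0],"rot": [0,0,0],"grip": 0},
    {"slide": [0,0,0],"rot": [0,0,0],"grip": 0},
    {"slide": [0,0,0],"rot": [0,0,0],"grip": 0},
    {"slide": [0,0,0],"rot": [0,0,0],"grip": 0},
    {"slide": [0,0,0],"rot": [0,0,0],"grip": 0},
    {"slide": [0,0,0.03],"rot": [0,0,0],"grip": 0},
    {"slide": [0,0,0.04],"rot": [0,0,0],"grip": 0},
    {"slide": [0,0,0.03],"rot": [0,0,0],"grip": 0},
  ],
)

```text
time: 26.25
ee_pos: [0.4525, 0.3886, 0.1197]
eef_rot: [0.064, 0.998, 0.0, 0.0]
ft_force: [0.1, 0.8, -0.9]
width: 0.0475
grip_force: 30.0
```

>>> arm_command(
  steps=[
    {"slide": [0.0076,-0.05,0],"rot": [0,0,0.8],"grip": 0},
    {"slide": [0.007,-0.053,0],"rot": [0,0,0.8],"grip": 0},
    {"slide": [0.008,-0.053,0],"rot": [0,0,0.8],"grip": 0},
    {"slide": [0.008,-0.053,0],"rot": [0,0,0.8],"grip": 0},
    {"slide": [0.008,-0.053,0],"rot": [0,0,0.8],"grip": 0},
    {"slide": [0.008,-0.053,0],"rot": [0,0,0.7],"grip": 0},
    {"slide": [0.008,-0.0559,0],"rot": [0,0,0.7],"grip": 0},
    {"slide": [0,0,0],"rot": [0,0,0],"grip": 0},
  ],
)

```text
time: 27.25
ee_pos: [0.507, 0.0126, 0.1184]
eef_rot: [0.02, 1.0, -0.001, 0.0]
ft_force: [0.1, 1.6, -2.2]
width: 0.0478
grip_force: 30.0
```

Run:
```python
from m import *
tool();c=eyes.camera("wrist");save(c,"w10");rects(c,(("tan",.14),))
```

```text
t 27.25 tcp [0.507  0.0126 0.1184] close-yaw 87.7 w 0.0478 gf 30.0 F [ 0.1  1.6 -2.2] j7 1.48
tan 1302 [333. 225.] cen [0.4844 0.0178] rect c [484.4  17.5] size [38.1  9.9] ang 87.9
tan 1811 [331. 261.] cen [0.5029 0.0163] rect c [502.4  13.5] size [44.4 12.3] ang 87.8
tan 112 [237. 258.] cen [ 0.4992 -0.0283] rect c [499.4 -27.9] size [8.8 3.2] ang 88.0
tan 61 [105. 259.] cen [ 0.4974 -0.091 ] rect c [497.6 -90.6] size [6.  2.7] ang 87.6
tan 2384 [327. 319.] cen [0.5353 0.0134] rect c [534.6  11.6] size [45.8 17.8] ang 87.8
tan 112 [260. 329.] cen [ 0.5396 -0.0213] rect c [539.4 -21.4] size [6.9 5.5] ang 87.3
```

>>> arm_command(
  steps=[
    {"slide": [0,0,-0.03],"rot": [0,0,0],"grip": 0},
    {"slide": [0,0,-0.03],"rot": [0,0,0],"grip": 0},
    {"slide": [0,0,-0.02],"rot": [0,0,0],"grip": 0},
    {"slide": [0,0,-0.01],"rot": [0,0,0],"grip": 0},
    {"slide": [0,0,-0.004],"rot": [0,0,0],"grip": 0},
    {"slide": [0,0,0],"rot": [0,0,0],"grip": 0},
    {"slide": [0,0,0],"rot": [0,0,0],"grip": 0.72},
    {"slide": [0,0,0],"rot": [0,0,0],"grip": 0.72},
  ],
)

```text
time: 28.3
ee_pos: [0.5075, 0.0177, 0.025]
eef_rot: [0.016, 1.0, 0.0, 0.001]
ft_force: [0.4, -0.3, 0.3]
width: 0.0591
grip_force: 0.0
```

>>> arm_command(
  steps=[
    {"slide": [0,0,0],"rot": [0,0,0],"grip": 0.72},
    {"slide": [-0.02,0.0007,0],"rot": [0,0,0],"grip": 0.72},
    {"slide": [-0.02,0.0007,0],"rot": [0,0,0],"grip": 0.72},
    {"slide": [-0.022,0.0007,0],"rot": [0,0,0],"grip": 0.72},
    {"slide": [0,0,0],"rot": [0,0,0],"grip": 0.3},
    {"slide": [0,0,0],"rot": [0,0,0],"grip": 0.3},
    {"slide": [0,0,0],"rot": [0,0,0],"grip": 0.3},
    {"slide": [0,0,0],"rot": [0,0,0],"grip": 0.3},
  ],
)

```text
time: 29.3
ee_pos: [0.4454, 0.0196, 0.0243]
eef_rot: [0.017, 1.0, -0.0, 0.0]
ft_force: [0.7, 0.1, 0.3]
width: 0.0316
grip_force: 0.0
```

>>> arm_command(
  steps=[
    {"slide": [0.015,-0.0005,0],"rot": [0,0,0],"grip": 0.3},
    {"slide": [0.015,-0.0005,0],"rot": [0,0,0],"grip": 0.3},
    {"slide": [0.015,-0.0005,0],"rot": [0,0,0],"grip": 0.3},
    {"slide": [0.015,-0.0005,0],"rot": [0,0,0],"grip": 0.3},
    {"slide": [0.015,-0.0005,0],"rot": [0,0,0],"grip": 0.3},
    {"slide": [0.01,-0.0005,0],"rot": [0,0,0],"grip": 0.3},
    {"slide": [0.005,0,0],"rot": [0,0,0],"grip": 0.3},
    {"slide": [0.002,0,0],"rot": [0,0,0],"grip": 0.3},
  ],
)

```text
time: 30.3
ee_pos: [0.537, 0.0166, 0.0243]
eef_rot: [0.016, 1.0, -0.0, -0.0]
ft_force: [-2.2, 0.0, 2.1]
width: 0.0261
grip_force: 0.7
```

>>> arm_command(
  steps=[
    {"slide": [-0.02,0.001,0],"rot": [0,0,0],"grip": 0.3},
    {"slide": [-0.02,0.001,0.06],"rot": [0,0,0],"grip": 0.5},
    {"slide": [-0.01,0,0.06],"rot": [0,0,0],"grip": 0.85},
    {"slide": [0,0.03,0.06],"rot": [0,0,0],"grip": 0.85},
    {"slide": [0.02,0.05,0.02],"rot": [0,0,0],"grip": 0.85},
    {"slide": [0.025,0.05,0.02],"rot": [0,0,0],"grip": 0.85},
    {"slide": [0.025,0.05,0],"rot": [0,0,0],"grip": 0.85},
    {"slide": [0.025,0.05,0],"rot": [0,0,0],"grip": 0.85},
  ],
)

```text
time: 31.3
ee_pos: [0.5829, 0.2484, 0.2401]
eef_rot: [0.016, 1.0, 0.0, 0.001]
ft_force: [1.7, -0.7, 1.5]
width: 0.0737
grip_force: 0.0
```

>>> arm_command(
  steps=[
    {"slide": [0.015,0.02,0],"rot": [0,0,0],"grip": 0.85},
    {"slide": [0.01,0.02,0],"rot": [0,0,0],"grip": 0.85},
    {"slide": [0,0,0],"rot": [0,0,0],"grip": 0.85},
    {"slide": [0,0,0],"rot": [0,0,0],"grip": 0.85},
    {"slide": [0,0,0],"rot": [0,0,0],"grip": 0.85},
    {"slide": [0,0,0],"rot": [0,0,0],"grip": 0.85},
    {"slide": [0,0,0],"rot": [0,0,0],"grip": 0.85},
    {"slide": [0,0,0],"rot": [0,0,0],"grip": 0.85},
  ],
)

```text
time: 32.3
ee_pos: [0.6072, 0.2866, 0.2396]
eef_rot: [0.016, 1.0, 0.0, 0.0]
ft_force: [-0.3, -0.6, 0.0]
width: 0.0738
grip_force: 0.0
```

Run:
```python
from m import *
tool();c=eyes.camera("wrist");save(c,"w11");rects(c,(("tan",.05),))
c=eyes.camera("side")
for s,ce,m in blobs(c,"tan"): 
    if ce[1]<330 and 220<ce[0]<400: print(s,pt(c,(s[0],ce[1]),.041),pt(c,(s[0]+s[2],ce[1]),.041))
```

```text
t 32.3 tcp [0.6072 0.2866 0.2396] close-yaw 88.1 w 0.0738 gf 0.0 F [-0.3 -0.6  0. ] j7 1.11
tan 3199 [328. 167.] cen [0.5985 0.2919] rect c [601.  291.3] size [48.4 84.6] ang 74.5
tan 127 [ 11. 131.] cen [ 0.5488 -0.0426] rect c [549.3 -42.8] size [23.   6.3] ang 88.4
tan 262 [ 74. 131.] cen [0.5511 0.0238] rect c [551.2  24. ] size [46.4  6.3] ang 88.3
tan 1321 [ 18. 182.] cen [ 0.6044 -0.052 ] rect c [603.7 -55.2] size [44.1 45.6] ang 88.0
tan 1591 [ 85. 181.] cen [0.6059 0.0224] rect c [606.7  22.3] size [47.2 44.6] ang 88.1
[349  46  25  30 123] [0.7677 1.0351] [0.8841 1.0331]
[310 163  27  14 263] [0.5556 0.3024] [0.6486 0.2992]
[312 227   6  18  55] [0.5491 0.0131] [0.5671 0.0124]
[324 227  16  18 203] [0.5851 0.0135] [0.6331 0.0116]
[312 249   4  13  46] [ 0.5455 -0.0657] [ 0.5569 -0.0661]
[317 249   2  20  28] [ 0.5593 -0.0767] [ 0.565 -0.077]
[324 248  17  20 235] [ 0.5799 -0.0681] [ 0.6287 -0.0701]
[313 273   3  14  35] [ 0.5443 -0.1496] [ 0.5526 -0.1499]
[324 272  19  18 269] [ 0.5745 -0.1507] [ 0.6267 -0.1529]
```

View pics/w11.png

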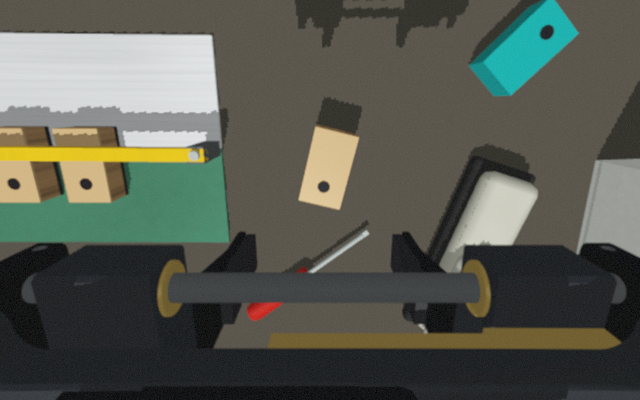

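T is at (328,167) in this view with its size confirmed, and the toe of the shoe is clear to the right. Grasping T.

>>> arm_command(
  newtons=30,
  steps=[
    {"slide": [-0.003,0.003,-0.02],"rot": [0,0,-6.8],"grip": 0.85},
    {"slide": [-0.003,0.002,-0.03],"rot": [0,0,-6.8],"grip": 0.85},
    {"slide": [0,0,-0.045],"rot": [0,0,0],"grip": 0.85},
    {"slide": [0,0,-0.045],"rot": [0,0,0],"grip": 0.85},
    {"slide": [0,0,-0.045],"rot": [0,0,0],"grip": 0.85},
    {"slide": [0,0,-0.028],"rot": [0,0,0],"grip": 0.85},
    {"slide": [0,0,0],"rot": [0,0,0],"grip": 0.85},
    {"slide": [0,0,0],"rot": [0,0,0],"grip": 0},
  ],
)

```text
time: 33.4
ee_pos: [0.6021, 0.2921, 0.0281]
eef_rot: [0.135, 0.991, 0.001, 0.001]
ft_force: [0.2, 0.0, -0.0]
width: 0.0695
grip_force: 0.0
```

>>> arm_command(
  newtons=30,
  steps=[
    {"slide": [0,0,0],"rot": [0,0,0],"grip": 0},
    {"slide": [0,0,0],"rot": [0,0,0],"grip": 0},
    {"slide": [0,0,0],"rot": [0,0,0],"grip": 0},
    {"slide": [0,0,0],"rot": [0,0,0],"grip": 0},
    {"slide": [0,0,0],"rot": [0,0,0],"grip": 0},
    {"slide": [0,0,0.03],"rot": [0,0,0],"grip": 0},
    {"slide": [0,0,0.045],"rot": [0,0,0],"grip": 0},
    {"slide": [0,0,0.035],"rot": [0,0,0],"grip": 0},
  ],
)

```text
time: 34.4
ee_pos: [0.6013, 0.2917, 0.1381]
eef_rot: [0.135, 0.991, 0.0, 0.0]
ft_force: [0.9, -0.1, -1.7]
width: 0.0474
grip_force: 30.0
```

>>> arm_command(
  steps=[
    {"slide": [-0.015,-0.025,0],"rot": [0,0,2],"grip": 0},
    {"slide": [-0.015,-0.03,0],"rot": [0,0,2.5],"grip": 0},
    {"slide": [-0.015,-0.035,0],"rot": [0,0,2.5],"grip": 0},
    {"slide": [-0.015,-0.035,0],"rot": [0,0,2.5],"grip": 0},
    {"slide": [-0.015,-0.035,0],"rot": [0,0,2],"grip": 0},
    {"slide": [-0.018,-0.0345,0],"rot": [0,0,2],"grip": 0},
    {"slide": [0,0,0],"rot": [0,0,0],"grip": 0},
    {"slide": [0,0,0],"rot": [0,0,0],"grip": 0},
  ],
)

```text
time: 35.4
ee_pos: [0.5083, 0.0978, 0.1366]
eef_rot: [0.017, 1.0, 0.0, 0.0]
ft_force: [0.5, 0.9, -1.7]
width: 0.048
grip_force: 30.0
```

Run:
```python
from m import *
tool();c=eyes.camera("wrist");save(c,"w12");rects(c,(("tan",.16),))
```

```text
t 35.4 tcp [0.5083 0.0978 0.1366] close-yaw 88.0 w 0.048 gf 30.0 F [ 0.5  0.9 -1.7] j7 1.31
tan 1448 [333. 236.] cen [0.4906 0.1027] rect c [490.6 102.3] size [39.6 10.5] ang 88.1
tan 76 [118. 250.] cen [0.4936 0.0022] rect c [494.2   2.7] size [6.4 3.6] ang 88.0
tan 169 [240. 250.] cen [0.4959 0.059 ] rect c [496.2  59.8] size [12.7  3.7] ang 88.0
tan 825 [333. 267.] cen [0.5064 0.1023] rect c [505.7 100.2] size [42.4  6.4] ang 88.0
tan 2188 [330. 320.] cen [0.5358 0.1   ] rect c [534.6  96.8] size [47.1 17.6] ang 88.0
```

>>> arm_command(
  steps=[
    {"slide": [0,0,-0.03],"rot": [0,0,0],"grip": 0},
    {"slide": [0,0,-0.03],"rot": [0,0,0],"grip": 0},
    {"slide": [0,0,-0.025],"rot": [0,0,0],"grip": 0},
    {"slide": [0,0,-0.013],"rot": [0,0,0],"grip": 0},
    {"slide": [0,0,-0.005],"rot": [0,0,0],"grip": 0},
    {"slide": [0,0,0],"rot": [0,0,0],"grip": 0},
    {"slide": [0,0,0],"rot": [0,0,0],"grip": 0.72},
    {"slide": [0,0,0],"rot": [0,0,0],"grip": 0.72},
  ],
)

```text
time: 36.45
ee_pos: [0.5089, 0.0974, 0.0344]
eef_rot: [0.017, 1.0, 0.0, 0.001]
ft_force: [0.4, 0.1, 0.5]
width: 0.0593
grip_force: 0.0
```

>>> arm_command(
  steps=[
    {"slide": [0,0,0],"rot": [0,0,0],"grip": 0.72},
    {"slide": [-0.02,0.0007,0],"rot": [0,0,0],"grip": 0.72},
    {"slide": [-0.02,0.0007,0],"rot": [0,0,0],"grip": 0.72},
    {"slide": [-0.022,0.0007,0],"rot": [0,0,0],"grip": 0.72},
    {"slide": [0,0,-0.008],"rot": [0,0,0],"grip": 0.3},
    {"slide": [0,0,0],"rot": [0,0,0],"grip": 0.3},
    {"slide": [0,0,0],"rot": [0,0,0],"grip": 0.3},
    {"slide": [0,0,0],"rot": [0,0,0],"grip": 0.3},
  ],
)

```text
time: 37.45
ee_pos: [0.4468, 0.0992, 0.0257]
eef_rot: [0.017, 1.0, 0.0, 0.0]
ft_force: [-0.7, 0.7, -0.0]
width: 0.0312
grip_force: 0.0
```

>>> arm_command(
  steps=[
    {"slide": [0.008,-0.0003,0],"rot": [0,0,0],"grip": 0.3},
    {"slide": [0.006,-0.0003,0],"rot": [0,0,0],"grip": 0.3},
    {"slide": [0.005,-0.0003,0],"rot": [0,0,0],"grip": 0.3},
    {"slide": [0.004,0,0],"rot": [0,0,0],"grip": 0.3},
    {"slide": [0.003,0,0],"rot": [0,0,0],"grip": 0.3},
    {"slide": [0.001,0,0],"rot": [0,0,0],"grip": 0.3},
    {"slide": [0.001,0,0],"rot": [0,0,0],"grip": 0.3},
    {"slide": [0,0,0],"rot": [0,0,0],"grip": 0.3},
  ],
)

```text
time: 38.45
ee_pos: [0.4743, 0.0984, 0.0256]
eef_rot: [0.017, 1.0, 0.0, 0.0]
ft_force: [-0.6, -0.1, -0.2]
width: 0.0262
grip_force: 0.1
```

>>> arm_command(
  steps=[
    {"slide": [0.001,0,0],"rot": [0,0,0],"grip": 0.3},
    {"slide": [0.001,0,0],"rot": [0,0,0],"grip": 0.3},
    {"slide": [0.001,0,0],"rot": [0,0,0],"grip": 0.3},
    {"slide": [0.001,0,0],"rot": [0,0,0],"grip": 0.3},
    {"slide": [0,0,0],"rot": [0,0,0],"grip": 0.3},
    {"slide": [0,0,0],"rot": [0,0,0],"grip": 0.3},
    {"slide": [0,0,0],"rot": [0,0,0],"grip": 0.3},
    {"slide": [0,0,0],"rot": [0,0,0],"grip": 0.3},
  ],
)

```text
time: 39.45
ee_pos: [0.4744, 0.0984, 0.0248]
eef_rot: [0.017, 1.0, -0.0, -0.004]
ft_force: [-17.8, -0.4, 12.7]
width: 0.0261
grip_force: 8.9
```

Run:
```python
from m import *
s=tool();print(np.round(s["torque"],2));c=eyes.camera("side")
I=np.array(c["pixels"])[:,:,::-1];cv2.imwrite("pics/s3.png",cv2.resize(I[180:310,250:380],None,fx=4.5,fy=4.5,interpolation=cv2.INTER_CUBIC))
for s,ce,m in blobs(c,"tan"): 
    if ce[1]<330 and 220<ce[0]<400: print(s,pt(c,(s[0],ce[1]),.055),pt(c,(s[0]+s[2],ce[1]),.055))
```

```text
t 39.45 tcp [0.4744 0.0984 0.0248] close-yaw 88.1 w 0.0261 gf 8.9 F [-17.8  -0.4  12.7] j7 1.33
[ 0.04  3.66 -0.1 ]
[348  46  26  29 121] [0.7591 1.0064] [0.8783 1.0043]
[299 204  19  41 261] [0.5124 0.0889] [0.5709 0.0867]
[312 227   3  13  37] [0.5486 0.0047] [0.5575 0.0044]
[324 227  16  18 203] [0.584  0.0019] [0.6313 0.    ]
[312 249   7  20  77] [ 0.5447 -0.0799] [ 0.5645 -0.0807]
[324 248  17  19 237] [ 0.5788 -0.0788] [ 0.6269 -0.0807]
[313 273   3  14  40] [ 0.5438 -0.1581] [ 0.5519 -0.1584]
[324 272  19  18 269] [ 0.5735 -0.1604] [ 0.6249 -0.1626]
```

View pics/s3.png

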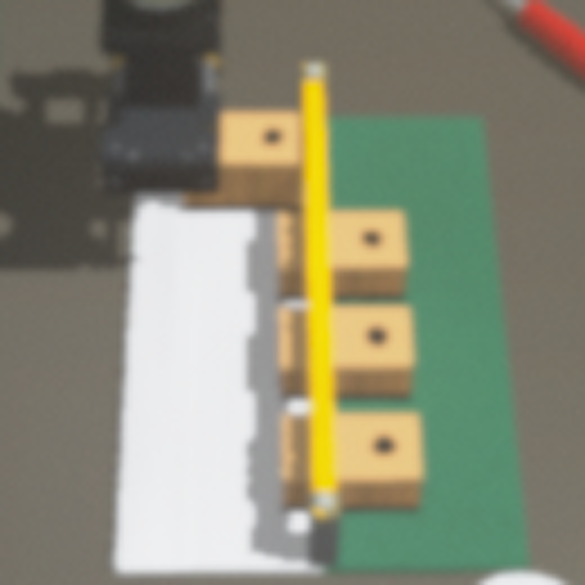

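T rests against the bar (crop (260,140)) and three lifts stick through under it at (370,240), (375,335) and (385,445). I back off, hold still, then move over B on the green side.

>>> arm_command(
  steps=[
    {"slide": [-0.01,0,0],"rot": [0,0,0],"grip": 0.3},
    {"slide": [-0.015,0.0005,0],"rot": [0,0,0],"grip": 0.3},
    {"slide": [0,0,0],"rot": [0,0,0],"grip": 0.3},
    {"slide": [0,0,0],"rot": [0,0,0],"grip": 0.3},
    {"slide": [0,0,0],"rot": [0,0,0],"grip": 0.3},
    {"slide": [0,0,0.04],"rot": [0,0,0],"grip": 0.3},
    {"slide": [0,0,0.05],"rot": [0,0,0],"grip": 0.75},
    {"slide": [0,0,0.05],"rot": [0,0,0],"grip": 0.75},
  ],
)

```text
time: 40.5
ee_pos: [0.4533, 0.0987, 0.1671]
eef_rot: [0.017, 1.0, -0.0, 0.0]
ft_force: [0.7, 0.5, -0.3]
width: 0.039
grip_force: 0.0
```

>>> arm_command(
  steps=[
    {"slide": [0.03,-0.014,0],"rot": [0,0,0],"grip": 0.75},
    {"slide": [0.03,-0.014,0],"rot": [0,0,0],"grip": 0.75},
    {"slide": [0.03,-0.014,0],"rot": [0,0,0],"grip": 0.75},
    {"slide": [0.03,-0.014,0],"rot": [0,0,0],"grip": 0.75},
    {"slide": [0.025,-0.014,0],"rot": [0,0,0],"grip": 0.75},
    {"slide": [0.02,-0.0145,0],"rot": [0,0,0],"grip": 0.75},
    {"slide": [0,0,0],"rot": [0,0,0],"grip": 0.75},
    {"slide": [0,0,0],"rot": [0,0,0],"grip": 0.75},
  ],
)

```text
time: 41.5
ee_pos: [0.6179, 0.0148, 0.1653]
eef_rot: [0.017, 1.0, 0.0, -0.0]
ft_force: [0.0, 0.5, -0.1]
width: 0.0654
grip_force: 0.0
```

Run:
```python
from m import *
tool();c=eyes.camera("wrist");save(c,"w13");rects(c,(("tan",.041),))
```

```text
t 41.5 tcp [0.6179 0.0148 0.1653] close-yaw 88.0 w 0.0654 gf 0.0 F [ 0.   0.5 -0.1] j7 1.56
tan 203 [412.  34.] cen [0.4904 0.0901] rect c [490.8  90. ] size [ 8.8 14.6] ang 87.6
tan 121 [397.  70.] cen [0.517  0.0792] rect c [517.2  79.1] size [ 6.7 13.4] ang 78.0
tan 1225 [426. 119.] cen [0.557  0.1047] rect c [553.3  99.7] size [50.1 29.9] ang 88.0
tan 326 [131. 115.] cen [ 0.5461 -0.1475] rect c [ 546.6 -147.4] size [47.8  5.1] ang 88.2
tan 426 [228. 115.] cen [ 0.5487 -0.0643] rect c [549.2 -64.1] size [47.1  6.7] ang 88.2
tan 414 [324. 116.] cen [0.5517 0.0177] rect c [551.9  16.7] size [46.4  6.7] ang 88.1
tan 2643 [141. 178.] cen [ 0.6012 -0.1493] rect c [ 602.3 -149.3] size [48.  48.3] ang 88.1
tan 2531 [234. 179.] cen [ 0.604  -0.0658] rect c [605.1 -65.8] size [47.9 48.3] ang 87.9
tan 2493 [323. 179.] cen [0.6068 0.0148] rect c [608.2  14.8] size [47.3 47.5] ang 88.1
tan 115 [237. 345.] cen [ 0.7845 -0.083 ] rect c [784.  -82.6] size [23.6  6.4] ang 87.8
```

>>> arm_command(
  newtons=30,
  steps=[
    {"slide": [0,0,-0.04],"rot": [0,0,0],"grip": 0.75},
    {"slide": [0,0,-0.04],"rot": [0,0,0],"grip": 0.75},
    {"slide": [0,0,-0.035],"rot": [0,0,0],"grip": 0.75},
    {"slide": [0,0,-0.024],"rot": [0,0,0],"grip": 0.75},
    {"slide": [0,0,0],"rot": [0,0,0],"grip": 0.75},
    {"slide": [0,0,0],"rot": [0,0,0],"grip": 0},
    {"slide": [0,0,0],"rot": [0,0,0],"grip": 0},
    {"slide": [0,0,0],"rot": [0,0,0],"grip": 0},
  ],
)

```text
time: 42.55
ee_pos: [0.6189, 0.0146, 0.0278]
eef_rot: [0.017, 1.0, 0.0, 0.001]
ft_force: [-0.5, 1.0, 4.7]
width: 0.0476
grip_force: 30.0
```

>>> arm_command(
  newtons=30,
  steps=[
    {"slide": [0,0,0],"rot": [0,0,0],"grip": 0},
    {"slide": [0,0,0],"rot": [0,0,0],"grip": 0},
    {"slide": [0.012,-0.0004,0],"rot": [0,0,0],"grip": 0},
    {"slide": [0.014,-0.0005,0],"rot": [0,0,0],"grip": 0},
    {"slide": [0.014,-0.0005,0],"rot": [0,0,0],"grip": 0},
    {"slide": [0.014,-0.0005,0],"rot": [0,0,0],"grip": 0},
    {"slide": [0.012,-0.0004,0],"rot": [0,0,0],"grip": 0},
    {"slide": [0,0,0],"rot": [0,0,0],"grip": 0},
  ],
)

```text
time: 43.55
ee_pos: [0.6857, 0.012, 0.0277]
eef_rot: [0.017, 1.0, 0.0, 0.001]
ft_force: [2.1, 0.4, 2.5]
width: 0.0477
grip_force: 30.0
```

>>> arm_command(
  steps=[
    {"slide": [0,0,0],"rot": [0,0,0],"grip": 0.75},
    {"slide": [0,0,0],"rot": [0,0,0],"grip": 0.75},
    {"slide": [0,0,0],"rot": [0,0,0],"grip": 0.75},
    {"slide": [0,0,0.04],"rot": [0,0,0],"grip": 0.75},
    {"slide": [0,0,0.05],"rot": [0,0,0],"grip": 0.75},
    {"slide": [-0.035,-0.04,0],"rot": [0,0,0],"grip": 0.75},
    {"slide": [-0.035,-0.039,0],"rot": [0,0,0],"grip": 0.75},
    {"slide": [0,0,0],"rot": [0,0,0],"grip": 0.75},
  ],
)

```text
time: 44.55
ee_pos: [0.6118, -0.0715, 0.117]
eef_rot: [0.02, 1.0, -0.0, -0.0]
ft_force: [0.6, 0.7, -0.1]
width: 0.0651
grip_force: 0.0
```

Run:
```python
from m import *
tool();c=eyes.camera("wrist");save(c,"w14");rects(c,(("tan",.041),))
c=eyes.camera("side")
for s,ce,m in blobs(c,"tan"): 
    if ce[1]<330 and 220<ce[0]<400: print(s,pt(c,(s[0],ce[1]),.041),pt(c,(s[0]+s[2],ce[1]),.041))
```

```text
t 44.55 tcp [ 0.6118 -0.0715  0.117 ] close-yaw 87.7 w 0.0651 gf 0.0 F [ 0.6  0.7 -0.1] j7 1.72
tan 9582 [580.  71.] cen [0.5215 0.1071] rect c [526.  107.2] size [51.4 85.9] ang 88.1
tan 415 [338. 123.] cen [ 0.5491 -0.0589] rect c [549.5 -59.3] size [37.4  6.4] ang 87.7
tan 401 [209. 124.] cen [ 0.5462 -0.1508] rect c [ 546.6 -150.3] size [41.7  5. ] ang 87.8
tan 3542 [222. 198.] cen [ 0.602 -0.149] rect c [ 603.1 -149. ] size [47.9 48.2] ang 87.9
tan 3404 [331. 197.] cen [ 0.6044 -0.0659] rect c [605.6 -66. ] size [47.7 46.5] ang 87.7
tan 3003 [433. 232.] cen [0.6366 0.0143] rect c [643.4  13.2] size [48.  56.1] ang 87.7
[348  46  26  29 126] [0.7624 1.0289] [0.8831 1.0267]
[290 204  28  14 338] [0.4845 0.1121] [0.5724 0.1088]
[355 227   8  13  90] [0.6784 0.0116] [0.7025 0.0107]
[312 249   7   9  37] [ 0.5459 -0.0566] [ 0.5661 -0.0574]
[323 248  18  19 233] [ 0.5769 -0.07  ] [ 0.6285 -0.0721]
[313 273   3  14  40] [ 0.5444 -0.1487] [ 0.5526 -0.149 ]
[324 272  19  18 268] [ 0.5745 -0.1512] [ 0.6267 -0.1534]
```

>>> arm_command(
  newtons=30,
  steps=[
    {"slide": [0.001,0,-0.03],"rot": [0,0,0],"grip": 0.75},
    {"slide": [0,0,-0.035],"rot": [0,0,0],"grip": 0.75},
    {"slide": [0,0,-0.025],"rot": [0,0,0],"grip": 0.75},
    {"slide": [0,0,0],"rot": [0,0,0],"grip": 0.75},
    {"slide": [0,0,0],"rot": [0,0,0],"grip": 0},
    {"slide": [0,0,0],"rot": [0,0,0],"grip": 0},
    {"slide": [0,0,0],"rot": [0,0,0],"grip": 0},
    {"slide": [0,0,0],"rot": [0,0,0],"grip": 0},
  ],
)

```text
time: 45.65
ee_pos: [0.6161, -0.0668, 0.0277]
eef_rot: [0.017, 1.0, 0.0, 0.001]
ft_force: [-0.8, 0.5, 5.9]
width: 0.0476
grip_force: 30.0
```

>>> arm_command(
  newtons=30,
  steps=[
    {"slide": [0,0,0],"rot": [0,0,0],"grip": 0},
    {"slide": [0,0,0],"rot": [0,0,0],"grip": 0},
    {"slide": [0.012,-0.0004,0],"rot": [0,0,0],"grip": 0},
    {"slide": [0.014,-0.0005,0],"rot": [0,0,0],"grip": 0},
    {"slide": [0.014,-0.0005,0],"rot": [0,0,0],"grip": 0},
    {"slide": [0.014,-0.0005,0],"rot": [0,0,0],"grip": 0},
    {"slide": [0.012,-0.0004,0],"rot": [0,0,0],"grip": 0},
    {"slide": [0,0,0],"rot": [0,0,0],"grip": 0},
  ],
)

```text
time: 46.65
ee_pos: [0.6827, -0.0696, 0.0278]
eef_rot: [0.017, 1.0, -0.0, 0.001]
ft_force: [2.2, -1.2, 4.6]
width: 0.0475
grip_force: 30.0
```

>>> arm_command(
  steps=[
    {"slide": [0,0,0],"rot": [0,0,0],"grip": 0.75},
    {"slide": [0,0,0],"rot": [0,0,0],"grip": 0.75},
    {"slide": [0,0,0],"rot": [0,0,0],"grip": 0.75},
    {"slide": [0,0,0.04],"rot": [0,0,0],"grip": 0.75},
    {"slide": [0,0,0.05],"rot": [0,0,0],"grip": 0.75},
    {"slide": [-0.035,-0.041,0],"rot": [0,0,0],"grip": 0.75},
    {"slide": [-0.034,-0.04,0],"rot": [0,0,0],"grip": 0.75},
    {"slide": [0,0,0],"rot": [0,0,0],"grip": 0.75},
  ],
)

```text
time: 47.65
ee_pos: [0.6095, -0.1552, 0.1171]
eef_rot: [0.021, 1.0, -0.001, -0.0]
ft_force: [0.9, -0.0, -0.2]
width: 0.0652
grip_force: 0.0
```

Run:
```python
from m import *
tool();c=eyes.camera("wrist");save(c,"w15");rects(c,(("tan",.041),))
```

```text
t 47.65 tcp [ 0.6095 -0.1552  0.1171] close-yaw 87.6 w 0.0652 gf 0.0 F [ 0.9 -0.  -0.2] j7 1.86
tan 349 [338. 122.] cen [ 0.5465 -0.142 ] rect c [ 546.9 -141.8] size [35.3  5.7] ang 87.8
tan 3466 [331. 197.] cen [ 0.6017 -0.1494] rect c [ 603.  -149.5] size [47.7 47.3] ang 87.7
tan 2591 [541. 225.] cen [0.6318 0.0144] rect c [636.   13.4] size [48.3 42.3] ang 87.7
tan 3093 [435. 232.] cen [ 0.634  -0.0678] rect c [640.9 -68.3] size [48. 57.] ang 87.7
```

>>> arm_command(
  newtons=30,
  steps=[
    {"slide": [0.001,0,-0.03],"rot": [0,0,0],"grip": 0.75},
    {"slide": [0,0,-0.035],"rot": [0,0,0],"grip": 0.75},
    {"slide": [0,0,-0.025],"rot": [0,0,0],"grip": 0.75},
    {"slide": [0,0,0],"rot": [0,0,0],"grip": 0.75},
    {"slide": [0,0,0],"rot": [0,0,0],"grip": 0},
    {"slide": [0,0,0],"rot": [0,0,0],"grip": 0},
    {"slide": [0,0,0],"rot": [0,0,0],"grip": 0},
    {"slide": [0,0,0],"rot": [0,0,0],"grip": 0},
  ],
)

```text
time: 48.7
ee_pos: [0.6141, -0.1502, 0.0277]
eef_rot: [0.017, 1.0, 0.0, 0.001]
ft_force: [-1.1, 0.9, 7.2]
width: 0.0478
grip_force: 30.0
```

>>> arm_command(
  newtons=30,
  steps=[
    {"slide": [0,0,0],"rot": [0,0,0],"grip": 0},
    {"slide": [0,0,0],"rot": [0,0,0],"grip": 0},
    {"slide": [0.012,-0.0004,0],"rot": [0,0,0],"grip": 0},
    {"slide": [0.014,-0.0005,0],"rot": [0,0,0],"grip": 0},
    {"slide": [0.014,-0.0005,0],"rot": [0,0,0],"grip": 0},
    {"slide": [0.014,-0.0005,0],"rot": [0,0,0],"grip": 0},
    {"slide": [0.012,-0.0004,0],"rot": [0,0,0],"grip": 0},
    {"slide": [0,0,0],"rot": [0,0,0],"grip": 0},
  ],
)

```text
time: 49.7
ee_pos: [0.6806, -0.1532, 0.0278]
eef_rot: [0.017, 1.0, -0.0, 0.001]
ft_force: [1.9, -0.8, 4.5]
width: 0.0478
grip_force: 30.0
```

>>> arm_command(
  steps=[
    {"slide": [0,0,0],"rot": [0,0,0],"grip": 0.75},
    {"slide": [0,0,0],"rot": [0,0,0],"grip": 0.75},
    {"slide": [0,0,0],"rot": [0,0,0],"grip": 0.75},
    {"slide": [0,0,0.04],"rot": [0,0,0],"grip": 0.75},
    {"slide": [0,0,0.05],"rot": [0,0,0],"grip": 0.75},
    {"slide": [0,0,0.06],"rot": [0,0,0],"grip": 0.8},
    {"slide": [-0.025,0.04,0.03],"rot": [0,0,0],"grip": 0.8},
    {"slide": [-0.025,0.04,0.02],"rot": [0,0,0],"grip": 0.8},
  ],
)

```text
time: 50.7
ee_pos: [0.6289, -0.072, 0.2282]
eef_rot: [0.018, 1.0, 0.0, 0.001]
ft_force: [-0.3, 0.2, -0.3]
width: 0.0698
grip_force: 0.0
```

>>> arm_command(
  steps=[
    {"slide": [-0.025,0.045,0],"rot": [0,0,0],"grip": 0.8},
    {"slide": [-0.025,0.045,0],"rot": [0,0,0],"grip": 0.8},
    {"slide": [-0.025,0.04,0],"rot": [0,0,0],"grip": 0.8},
    {"slide": [-0.025,0.04,0],"rot": [0,0,0],"grip": 0.8},
    {"slide": [0,0,0],"rot": [0,0,0],"grip": 0.8},
    {"slide": [0,0,0],"rot": [0,0,0],"grip": 0.8},
    {"slide": [0,0,0],"rot": [0,0,0],"grip": 0.8},
    {"slide": [0,0,0],"rot": [0,0,0],"grip": 0.8},
  ],
)

```text
time: 51.7
ee_pos: [0.5296, 0.0965, 0.2264]
eef_rot: [0.018, 1.0, -0.0, -0.0]
ft_force: [0.4, -0.5, -0.2]
width: 0.0698
grip_force: 0.0
```

Run:
```python
from m import *
tool();c=eyes.camera("wrist");save(c,"w16");rects(c,(("tan",.055),))
c=eyes.camera("side")
for s,ce,m in blobs(c,"tan"): 
    if ce[1]<330 and 220<ce[0]<400: print(s,pt(c,(s[0],ce[1]),.041),pt(c,(s[0]+s[2],ce[1]),.041))
```

```text
t 51.7 tcp [0.5296 0.0965 0.2264] close-yaw 87.9 w 0.0698 gf 0.0 F [ 0.4 -0.5 -0.2] j7 1.31
tan 3224 [324. 173.] cen [0.5235 0.0973] rect c [526.5  97.2] size [47.  80.7] ang 87.9
tan 147 [269. 259.] cen [0.621  0.0314] rect c [622.9  30.1] size [22. 29.] ang 87.9
tan 371 [200. 261.] cen [ 0.6202 -0.0466] rect c [620.7 -46.5] size [18.7 27.8] ang 87.9
tan 93 [262. 308.] cen [0.6855 0.0179] rect c [683.5  18.1] size [41.9 11.1] ang 87.9
[348  46  26  29 126] [0.7624 1.0291] [0.8832 1.027 ]
[290 204  28  23 349] [0.4845 0.1106] [0.5723 0.1073]
[334 227  29  14 374] [0.6152 0.013 ] [0.7023 0.0095]
[335 248  31  15 438] [ 0.6115 -0.0685] [ 0.7008 -0.0722]
[337 271  32  17 491] [ 0.6102 -0.1525] [ 0.6983 -0.1563]
```

>>> arm_command(
  newtons=30,
  steps=[
    {"slide": [-0.002,0.0005,-0.04],"rot": [0,0,0],"grip": 0.8},
    {"slide": [0,0,-0.045],"rot": [0,0,0],"grip": 0.8},
    {"slide": [0,0,-0.045],"rot": [0,0,0],"grip": 0.8},
    {"slide": [0,0,-0.04],"rot": [0,0,0],"grip": 0.8},
    {"slide": [0,0,-0.025],"rot": [0,0,0],"grip": 0.8},
    {"slide": [0,0,0],"rot": [0,0,0],"grip": 0.8},
    {"slide": [0,0,0],"rot": [0,0,0],"grip": 0},
    {"slide": [0,0,0],"rot": [0,0,0],"grip": 0},
  ],
)

```text
time: 52.8
ee_pos: [0.5282, 0.0982, 0.0329]
eef_rot: [0.017, 1.0, 0.0, 0.001]
ft_force: [0.2, 0.6, 1.2]
width: 0.0567
grip_force: 0.0
```

>>> arm_command(
  newtons=30,
  steps=[
    {"slide": [0,0,0],"rot": [0,0,0],"grip": 0},
    {"slide": [0,0,0],"rot": [0,0,0],"grip": 0},
    {"slide": [0,0,0],"rot": [0,0,0],"grip": 0},
    {"slide": [0,0,0],"rot": [0,0,0],"grip": 0},
    {"slide": [-0.006,0,0],"rot": [0,0,0],"grip": 0},
    {"slide": [-0.006,0,0.04],"rot": [0,0,0],"grip": 0},
    {"slide": [0,0,0.05],"rot": [0,0,0],"grip": 0},
    {"slide": [0,0,0.05],"rot": [0,0,0],"grip": 0},
  ],
)

```text
time: 53.8
ee_pos: [0.5142, 0.0979, 0.1726]
eef_rot: [0.017, 1.0, -0.0, -0.001]
ft_force: [0.8, 1.7, -2.2]
width: 0.0479
grip_force: 30.0
```

>>> arm_command(
  steps=[
    {"slide": [-0.005,-0.043,0],"rot": [0,0,1],"grip": 0},
    {"slide": [-0.005,-0.045,0],"rot": [0,0,1],"grip": 0},
    {"slide": [-0.005,-0.045,0],"rot": [0,0,1],"grip": 0},
    {"slide": [-0.005,-0.045,0],"rot": [0,0,1],"grip": 0},
    {"slide": [-0.005,-0.045,0],"rot": [0,0,1],"grip": 0},
    {"slide": [-0.005,-0.045,0],"rot": [0,0,1],"grip": 0},
    {"slide": [-0.005,-0.045,0],"rot": [0,0,1],"grip": 0},
    {"slide": [-0.003,-0.045,0],"rot": [0,0,0.9],"grip": 0},
  ],
)

```text
time: 54.8
ee_pos: [0.4763, -0.2609, 0.1712]
eef_rot: [-0.052, 0.999, 0.001, -0.0]
ft_force: [1.6, 0.6, -2.1]
width: 0.0477
grip_force: 30.0
```

>>> arm_command(
  steps=[
    {"slide": [-0.001,-0.04,0],"rot": [0,0,0],"grip": 0},
    {"slide": [-0.001,-0.0385,0],"rot": [0,0,0],"grip": 0},
    {"slide": [0,0,0],"rot": [0,0,0],"grip": 0},
    {"slide": [0,0,0],"rot": [0,0,0],"grip": 0},
    {"slide": [0,0,0],"rot": [0,0,0],"grip": 0},
    {"slide": [0,0,0],"rot": [0,0,0],"grip": 0},
    {"slide": [0,0,0],"rot": [0,0,0],"grip": 0},
    {"slide": [0,0,0],"rot": [0,0,0],"grip": 0},
  ],
)

```text
time: 55.8
ee_pos: [0.4753, -0.3383, 0.1716]
eef_rot: [-0.052, 0.999, 0.0, 0.0]
ft_force: [-0.7, -0.8, -1.9]
width: 0.0475
grip_force: 30.0
```

Run:
```python
from m import *
tool();c=eyes.camera("wrist");save(c,"w17");rects(c,(("tan",.2),("red",.0955)))
```

```text
t 55.8 tcp [ 0.4753 -0.3383  0.1716] close-yaw 95.9 w 0.0475 gf 30.0 F [-0.7 -0.8 -1.9] j7 2.39
tan 1083 [340. 240.] cen [ 0.4563 -0.3329] rect c [ 456.8 -333.5] size [ 8.8 32.1] ang 5.5
tan 512 [333. 269.] cen [ 0.4708 -0.3347] rect c [ 470.  -332.7] size [ 4.7 33.2] ang 6.0
tan 2488 [325. 319.] cen [ 0.4984 -0.3352] rect c [ 497.5 -336.2] size [17.5 46. ] ang 5.9
tan 128 [ 92. 331.] cen [ 0.5161 -0.4469] rect c [ 515.8 -446.9] size [ 2.9 15.4] ang 73.1
red 703 [323.  93.] cen [ 0.3922 -0.3474] rect c [ 392.5 -347.7] size [22.7 14.6] ang 6.5
```

View pics/w17.png

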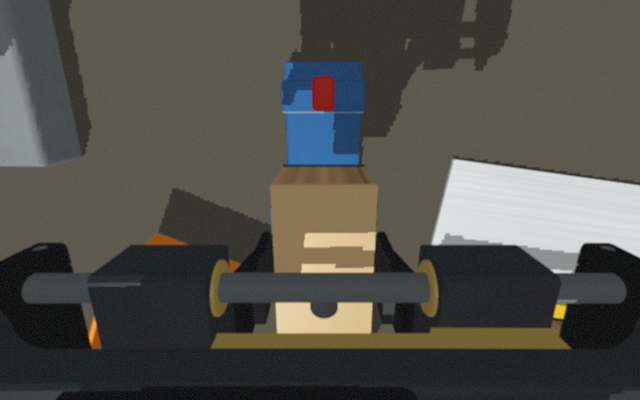

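T hangs straight over the bed (325,240) with the jaw open behind it, lug at (323,93). Lowering now.

>>> arm_command(
  steps=[
    {"slide": [0.001,0,-0.035],"rot": [0,0,0],"grip": 0},
    {"slide": [0,0,-0.04],"rot": [0,0,0],"grip": 0},
    {"slide": [0,0,-0.027],"rot": [0,0,0],"grip": 0},
    {"slide": [0,0,-0.013],"rot": [0,0,0],"grip": 0},
    {"slide": [0,0,-0.005],"rot": [0,0,0],"grip": 0},
    {"slide": [0,0,0],"rot": [0,0,0],"grip": 0},
    {"slide": [0,0,0],"rot": [0,0,0],"grip": 0},
    {"slide": [0,0,0],"rot": [0,0,0],"grip": 0},
  ],
)

```text
time: 56.85
ee_pos: [0.4766, -0.3387, 0.0523]
eef_rot: [-0.052, 0.999, -0.0, 0.001]
ft_force: [1.8, 0.1, -1.7]
width: 0.0479
grip_force: 30.0
```

>>> arm_command(
  steps=[
    {"slide": [0,0,-0.002],"rot": [0,0,0],"grip": 0},
    {"slide": [0,0,0],"rot": [0,0,0],"grip": 0},
    {"slide": [0,0,0],"rot": [0,0,0],"grip": 0.7},
    {"slide": [0,0,0],"rot": [0,0,0],"grip": 0.7},
    {"slide": [0,0,0],"rot": [0,0,0],"grip": 0.7},
    {"slide": [0,0,0.03],"rot": [0,0,0],"grip": 0.7},
    {"slide": [0,0,0.04],"rot": [0,0,0],"grip": 0.7},
    {"slide": [0,0,0.03],"rot": [0,0,0],"grip": 0.7},
  ],
)

```text
time: 57.85
ee_pos: [0.4764, -0.3388, 0.1512]
eef_rot: [-0.052, 0.999, -0.0, 0.0]
ft_force: [0.5, -0.1, -0.2]
width: 0.061
grip_force: 0.0
```

>>> arm_command(
  steps=[
    {"slide": [-0.02,-0.002,0],"rot": [0,0,0],"grip": 0.7},
    {"slide": [-0.022,-0.0025,0],"rot": [0,0,0],"grip": 0.7},
    {"slide": [-0.022,-0.0025,0],"rot": [0,0,0],"grip": 0.7},
    {"slide": [-0.02,-0.002,0],"rot": [0,0,0],"grip": 0.6},
    {"slide": [0,0,0],"rot": [0,0,0],"grip": 0.6},
    {"slide": [0,0,0],"rot": [0,0,0],"grip": 0.6},
    {"slide": [0,0,0],"rot": [0,0,0],"grip": 0.6},
    {"slide": [0,0,0],"rot": [0,0,0],"grip": 0.6},
  ],
)

```text
time: 58.85
ee_pos: [0.3927, -0.3474, 0.1495]
eef_rot: [-0.052, 0.999, -0.0, -0.0]
ft_force: [-0.3, -0.2, -0.3]
width: 0.0523
grip_force: 0.0
```

Run:
```python
from m import *
tool();c=eyes.camera("wrist");save(c,"w18");rects(c,(("tan",.072),("red",.0955)))
c=eyes.camera("side")
for s,ce,m in blobs(c,"tan"): 
    if 300<ce[1]<360 and 220<ce[0]<330: print(s,ce,pt(c,(s[0],ce[1]),.072),pt(c,(s[0]+s[2],ce[1]),.072))
I=np.array(c["pixels"])[:,:,::-1];cv2.imwrite("pics/s4.png",cv2.resize(I[200:380,230:390],None,fx=3,fy=3,interpolation=cv2.INTER_CUBIC))
```

```text
t 58.85 tcp [ 0.3927 -0.3474  0.1495] close-yaw 96.0 w 0.0523 gf 0.0 F [-0.3 -0.2 -0.3] j7 2.44
tan 513 [320. 246.] cen [ 0.4268 -0.347 ] rect c [ 425.2 -343.3] size [17.3 45.5] ang 4.4
tan 73 [324. 333.] cen [ 0.5092 -0.3349] rect c [ 509.5 -335. ] size [ 1.1 48.3] ang 6.0
red 867 [324. 208.] cen [ 0.3866 -0.348 ] rect c [ 386.4 -348. ] size [31.8 15. ] ang 5.9
[270 328  37  24 698] [287.85386819 339.22636103] [ 0.4316 -0.3374] [ 0.5204 -0.341 ]
```

View pics/s4.png

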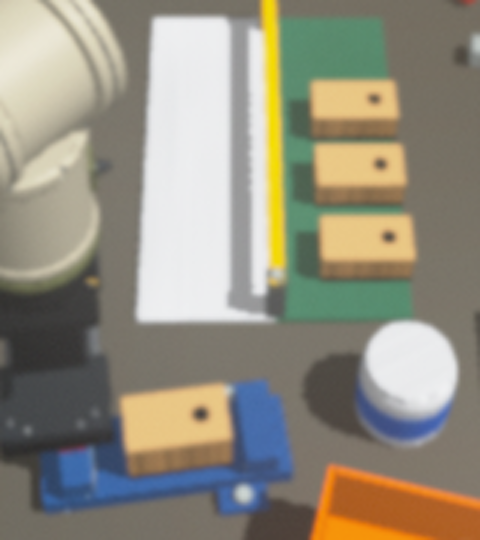

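T sits flat on the bed between the jaws (crop (175,430)), and three lifts lie on green. Pinching the lug.

>>> arm_command(
  newtons=25,
  steps=[
    {"slide": [0,0,-0.03],"rot": [0,0,0],"grip": 0.5},
    {"slide": [0,0,-0.03],"rot": [0,0,0],"grip": 0.5},
    {"slide": [0,0,-0.025],"rot": [0,0,0],"grip": 0.5},
    {"slide": [0,0,0],"rot": [0,0,0],"grip": 0},
    {"slide": [0,0,0],"rot": [0,0,0],"grip": 0},
    {"slide": [0,0,0],"rot": [0,0,0],"grip": 0},
    {"slide": [0,0,0],"rot": [0,0,0],"grip": 0},
    {"slide": [0,0,0],"rot": [0,0,0],"grip": 0},
  ],
)

```text
time: 59.95
ee_pos: [0.3928, -0.3475, 0.0655]
eef_rot: [-0.052, 0.999, 0.0, 0.001]
ft_force: [-1.6, 2.4, 6.7]
width: 0.0156
grip_force: 25.0
```

>>> arm_command(
  newtons=25,
  steps=[
    {"slide": [0.005,0.0005,0],"rot": [0,0,0],"grip": 0},
    {"slide": [0.005,0.0005,0],"rot": [0,0,0],"grip": 0},
    {"slide": [0.005,0.0005,0],"rot": [0,0,0],"grip": 0},
    {"slide": [0.005,0.0005,0],"rot": [0,0,0],"grip": 0},
    {"slide": [0.005,0.0005,0],"rot": [0,0,0],"grip": 0},
    {"slide": [0.003,0.0003,0],"rot": [0,0,0],"grip": 0},
    {"slide": [0.002,0.0002,0],"rot": [0,0,0],"grip": 0},
    {"slide": [0,0,0],"rot": [0,0,0],"grip": 0},
  ],
)

```text
time: 60.95
ee_pos: [0.4222, -0.3445, 0.0655]
eef_rot: [-0.052, 0.999, 0.0, 0.0]
ft_force: [-3.7, 3.6, 9.5]
width: 0.0158
grip_force: 25.0
```

>>> arm_command(
  newtons=25,
  steps=[
    {"slide": [0.002,0.0002,0],"rot": [0,0,0],"grip": 0},
    {"slide": [0.002,0.0002,0],"rot": [0,0,0],"grip": 0},
    {"slide": [0.001,0.0001,0],"rot": [0,0,0],"grip": 0},
    {"slide": [0.001,0.0001,0],"rot": [0,0,0],"grip": 0},
    {"slide": [0.001,0,0],"rot": [0,0,0],"grip": 0},
    {"slide": [0,0,0],"rot": [0,0,0],"grip": 0},
    {"slide": [0,0,0],"rot": [0,0,0],"grip": 0},
    {"slide": [0,0,0],"rot": [0,0,0],"grip": 0},
  ],
)

```text
time: 61.95
ee_pos: [0.4283, -0.3439, 0.0655]
eef_rot: [-0.051, 0.999, 0.001, -0.0]
ft_force: [-8.2, 5.3, 12.0]
width: 0.0157
grip_force: 25.0
```

>>> arm_command(
  steps=[
    {"slide": [0.001,0,0],"rot": [0,0,0],"grip": 0},
    {"slide": [0,0,0],"rot": [0,0,0],"grip": 0},
    {"slide": [0,0,0],"rot": [0,0,0],"grip": 0.5},
    {"slide": [0,0,0],"rot": [0,0,0],"grip": 0.5},
    {"slide": [0,0,0],"rot": [0,0,0],"grip": 0.5},
    {"slide": [0,0,0.04],"rot": [0,0,0],"grip": 0.5},
    {"slide": [0,0,0.05],"rot": [0,0,0],"grip": 0.5},
    {"slide": [0,0,0.05],"rot": [0,0,0],"grip": 0.5},
  ],
)

```text
time: 62.95
ee_pos: [0.4301, -0.3438, 0.2061]
eef_rot: [-0.052, 0.999, -0.0, -0.0]
ft_force: [1.0, 0.7, -0.8]
width: 0.0434
grip_force: 0.0
```

>>> arm_command(
  steps=[
    {"slide": [-0.01,0.03,0.01],"rot": [0,0,0],"grip": 0.5},
    {"slide": [-0.005,0.03,0.01],"rot": [0,0,0],"grip": 0.5},
    {"slide": [0,0,0],"rot": [0,0,0],"grip": 0.5},
    {"slide": [0,0,0],"rot": [0,0,0],"grip": 0.5},
    {"slide": [0,0,0],"rot": [0,0,0],"grip": 0.5},
    {"slide": [0,0,0],"rot": [0,0,0],"grip": 0.5},
    {"slide": [0,0,0],"rot": [0,0,0],"grip": 0.5},
    {"slide": [0,0,0],"rot": [0,0,0],"grip": 0.5},
  ],
)

```text
time: 63.95
ee_pos: [0.4152, -0.2841, 0.2245]
eef_rot: [-0.052, 0.999, 0.0, -0.0]
ft_force: [-0.1, 0.2, 0.2]
width: 0.0433
grip_force: 0.0
```

Run:
```python
from m import *
tool();c=eyes.camera("wrist");save(c,"w19");rects(c,(("tan",.072),("red",.0955)))
c=eyes.camera("side")
for s,ce,m in blobs(c,"tan"): 
    if ce[1]<360 and 220<ce[0]<390: print(s,ce,pt(c,(s[0],ce[1]),.041),pt(c,(s[0]+s[2],ce[1]),.041))
```

```text
t 63.95 tcp [ 0.4152 -0.2841  0.2245] close-yaw 95.9 w 0.0433 gf 0.0 F [-0.1  0.2  0.2] j7 2.22
tan 618 [271. 217.] cen [ 0.4563 -0.3338] rect c [ 480.7 -337.8] size [79.8 48.8] ang 6.3
tan 71 [267. 241.] cen [ 0.4839 -0.3367] rect c [ 488.2 -342. ] size [18.3 53.8] ang 37.6
tan 111 [ 88. 312.] cen [ 0.5912 -0.5319] rect c [ 592.3 -532.4] size [ 5.9 29.2] ang 73.5
red 603 [262. 191.] cen [ 0.4225 -0.3407] rect c [ 422.7 -340.8] size [30.5 20.6] ang 3.5
[348  46  26  29 121] [362.82644628  62.61157025] [0.7627 1.0321] [0.8836 1.0299]
[334 227  29  14 369] [347.75609756 233.13279133] [0.6152 0.0133] [0.7024 0.0099]
[335 248  31  15 438] [349.52968037 255.01598174] [ 0.6115 -0.0684] [ 0.7008 -0.0721]
[337 271  32  17 485] [352.12164948 279.4556701 ] [ 0.6102 -0.1522] [ 0.6983 -0.156 ]
[273 327  37  24 703] [290.87908962 338.88335704] [ 0.4369 -0.3213] [ 0.5285 -0.325 ]
```

View pics/w19.png

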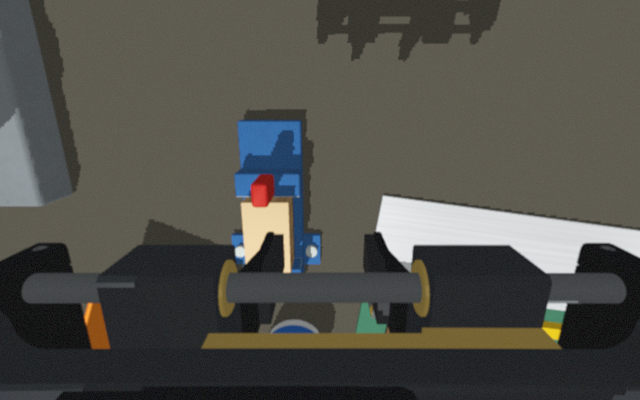

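The lug is at (262,190), back at its shut position, with T against the jaw at (265,230), and the three lifts lie flat on green. I'm handing the job in.

```bash
python3 -c "
from bench import order
print(order.close_job())"
```

```text
the job is handed in; nothing more can be done
None
```

I handed the job in after about 64 s of robot time; the hand-in returned no verdict, but the last camera check shows the three right-sized lifts flat on the green side and the too-tall one lengthwise in the vise with the jaw closed on it.

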